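# Clip the noodle skimmer onto the snap hook

## Task

Pick up the noodle skimmer and hang it on the snap hook of the utensil stand: push its ring against the hook's sprung gate until the ring has gone in over the nose, and let the gate snap shut behind it. Be gentle with the stand, leave the skimmer let go and hanging straight down with its swing died away, and do not disturb the other kitchen things.

Things in the scene. Friction and masses are not known exactly. Their poses are not given: they have to be found in the camera images.
- skimmer_grip (a point): centre of the noodle skimmer's dark wooden grip (square bar 105 long, 14 wide, 14 high, along x, from x = -50 to +55), 7 above the counter as it lies. Axes: x along the skimmer towards its hanging ring, z up as it lies. The skimmer is 230 mm long and 110 g: at the -x end a 60 mm round wire head (9 high, centre at x = -112), at the +x end the steel ring.
- skimmer_ring (a point): centre of the skimmer's oval steel hanging ring, 75 mm in front (+x) of skimmer_grip on the skimmer's axis. Wire 5 mm thick; hole 16 mm along the skimmer and 24 mm across, so the middle of its far wire lies 10.5 mm in front of this point. The ring lies flat in the skimmer's x-y plane. Same axes as skimmer_grip
- hook_nose (a point): top of the snap hook's upturned nose (round steel, 8 mm thick) at its mouth, about 278 mm above the counter. Axes: x level into the hook, from the mouth (robot side) to its back, z up, y across. The ring goes over this nose from the -x side, pushing the gate in, then down behind it. Inside, the hook is 28 mm from nose to back
- hook_seat (a point): top face of the hook's bottom bend, inside, where the ring's wire hangs, 16 mm behind (+x) and 16 mm below hook_nose, about 262 mm above the counter. Same axes as hook_nose
- gate (a joint): angle of the hook's sprung gate, a steel bar 6 mm thick and 37 mm long, hinged 38 mm above the nose and closing down to it; 0 shut, 0.62 fully pressed in (swung to the back and up). It takes about 1.5 N at its lower end to start and 4 N fully in, and springs shut by itself; it cannot open outwards
- hook (a joint): swing of the whole snap hook about the rail, 72 mm above the nose; near 0 at rest, 0.55 pushed fully away from the robot (stop), -0.35 pulled forward (stop). Its weight (unknown, 0.2 to 0.6 kg) and a weak spring hold it, so it yields 15 to 35 mm while the gate is pressed: push on beyond the nose's resting place, but not so far that the ring's near side comes over the nose
- stand: utensil stand fixed to the counter: steel rail 12 mm thick, 260 mm long, 350 above the counter, on two posts with feet (from x = -30 to 100); the snap hook hangs from the rail's middle. Origin on the counter under the rail's middle; x from the mouth side to the back, y along the rail
- canister: round lidded wooden canister, 92 wide, 92 high; origin under its centre
- cup: white ceramic cup, 76 wide, 75 high; origin under its centre
- saucepan: steel cooking pot with two side handles, 170 wide, 95 high, on the black hob; origin under its centre
- chopsticks: pair of dark wooden chopsticks, 220 long along x, on a small white rest; origin on the counter below their middle
Things that resemble listed ones, but are neither listed nor needed, are in the scene too. There is more than one size of the part that bears skimmer_grip; the job needs the middle-sized.

How it is judged (in metres and radians):
On the way, in this order (a step that is already met when the one before it is completed fails the run):
1. the skimmer is lifted clear of the counter with the gate still shut (height (world z) of skimmer_ring above 0.12 m and value of joint gate below 0.05 rad), for 0.1 s.
2. the skimmer's ring presses the gate in (value of joint gate above 0.2 rad and contact force between skimmer and gate above 0.3 N), for 0.04 s.
At the end, for the whole second after the job is handed in: the skimmer hangs from the hook by its ring: ring centre within 20 mm of the hook's seat, gate shut (below 0.05 rad), skimmer within 0.25 rad of straight down, slower than 0.12 m/s and 1.2 rad/s, for a second (distance between skimmer_ring and hook_seat below 0.02 m and value of joint gate below 0.05 rad and angle between skimmer_ring's own x axis and vertical below 0.25 rad and linear speed of skimmer below 0.12 m/s and angular speed of skimmer below 1.2 rad/s); the robot touches nothing.
It fails at once if the skimmer presses the stand, hook or gate with more than 20 N (contact force between skimmer and stand above 20 N).
It fails at once if the robot pushes the stand, hook or gate with more than 5 N (contact force between any of the arm, the fingers and stand above 5 N).
It fails at once if another kitchen thing is moved by more than 30 mm (distance of any of canister, cup, saucepan, chopsticks from where it was at the start of the episode above 0.03 m).
It also fails if it takes over 72 s, if anything falls off the work surface, if the arm or the gripper's body presses on something with over 40 N, if the wrist force passes 120 N, or if a joint passes its speed limit or range.

## Robot

A 7-joint arm with a two-finger parallel gripper is mounted at the origin on the work surface. World frame = base frame: x ahead of the robot, y to its left, z up, the work surface at z = 0. Lengths are in m, angles in degrees, forces in N, time in s.
With the tool pointing down it reaches from about 0.425 to 1.025 m from the base axis. Payload 9.4 kg.
Tool frame: the origin (TCP) lies between the finger pads; the fingertips stand 22 mm ahead of it and the grasp point (between the pads) lies 3 mm ahead of it (bot.tcp_to_tips is the distance from the TCP to the fingertips, in m); z points along the fingers, y is the direction in which the jaws open and shut (so a half turn about z gives the same grasp; the last joint's range is limited). The gripper opens to 85 mm and grips with 20 to 120 N. Pads are 22 mm wide; open, the fingers measure 114 mm over their backs; the gripper's body (76 mm by 85 mm) begins 54 mm behind the grasp point. The pads swing forward as they close: fully open they stand 13 mm farther back than shut.
Start: joints at [-73.15, 34.337, -0.143, 91.639, 0.103, 54.024, -4.572], TCP at [0.263, 0.676, 0.253] pointing down, gripper open.
Joint ranges: [-147.43, 147.43], [-19.82, 112.94], [-74.19, 73.91], [6.32, 146.72], [-59.91, 239.91], [6.04, 106.73], [-150.56, 150.56]. Speed limits (degrees/s): [127.2, 127.2, 172.46, 172.46, 180, 180, 180].

## Interface

Orientations are given as a 3x3 rotation matrix whose columns are the frame's x, y, z axes.
In Python, from cell import bot, vision gives the robot as it stands.
- The arm moves only by the tool jog_arm, never from a script. Its argument "series" is a list of rows, each a list of 7 numbers: the shift along the world's x, y, z in cm, then the turn, a rotation vector about the world's x, y, z in rad, then the opening, from 0 (shut) to 1 (fully open). In form: [[dx, dy, dz, ax, ay, az, grip], ...]. A call has 1 to 10 rows; each row shifts and turns the pose as measured when the row begins; what a row does not reach is not made up. A row lasts 1/12 s, in which the tool goes at most 41.7 mm and 7.16 degrees, less where a joint would pass 70% of its speed; a pose out of reach is approached as far as the arm can. A call is refused whole if a number of a shift passes 4.17 or a number of a turn 0.125, either way. A call with a gripper value outside its range is refused whole. The fingers move at their own pace and stop on an object; "grip_force" is the grip in N (left out, the last holds). Time passes only in rows, so rows that do not move let the fingers close. It gives the time, the measured TCP pose, the force and the opening at its end, in the units of the state.
- bot.observe(): the state, without advancing time (a new reading comes with each control period).
- vision.capture(name): name is "scene" or "side" or "wrist"; returns (picture, depth): 400x640x3 uint8, red, green, blue; 400x640 float32, m along the optical axis (not along the pixel's ray), 0 where there is no reading.
- vision.camera_params(name): a dict with "intrinsics" (3x3 intrinsics, pixels), "cam_to_world" (4x4, takes a point from camera to world coordinates); the wrist camera has in their place "mount" (4x4, takes a point from camera to tool coordinates, whose origin is the TCP and whose axes are the flange's). Camera axes: x right, y down, z forward; pixel columns grow to the right and rows downward; lengths in m; the calibration is good to about 2 mm. A picture is of the moment at which its call begins: read the wrist's pose just before it. camera_params takes no time and is no camera call.
- bot.hand_in(): hands the job in, once; it reports no verdict.
The state is a dict: "time_s": time; "joints": joint angles; "joint_velocities": joint speeds; "joint_torque": joint torques, N m; "tcp_pos": TCP position; "tool_rot": TCP orientation; "ft_force": force on the tool from outside, world axes, zero at the start; "ft_torque": the same for the moment, N m; "opening": finger opening in m.
Only numpy, scipy, OpenCV 4.12 (cv2) and the standard library are available. Lean on these libraries where they do the work, as an engineer would, in place of code of your own. Each camera call takes 0.05 s, during which the arm holds its last target.

## Working session

There is one attempt and no reset: what is moved stays moved. The work goes in short steps, Python scripts to look and compute and a tool call to move; the robot and the scene stay as the last step left them, time stands still between calls to the robot, and variables do not carry over. Pictures are saved under pics/ and viewed, and the job is handed in when it is done.

Besides the shell and the picture viewer there is one more tool, called after "Call:" by a JSON object that holds its "fn" and its "kwargs". jog_arm: Moves the arm, as the interface text tells. Its arguments: {"type":"object","properties":{"series":{"type":"array"},"grip_force":{"type":"number"}},"required":["series"]}

```bash
mkdir -p pics; ls; cat > h.py <<'E'
import numpy as np,cv2
from cell import bot,vision
def save(n,im): cv2.imwrite('pics/'+n+'.png',cv2.cvtColor(im,cv2.COLOR_RGB2BGR))
E
python3 - <<'E'
from h import *
for c in('scene','side','wrist'):
    im,d=vision.capture(c); save(c+'0',im); np.savez(c+'0.npz',im=im,d=d)
    p=vision.camera_params(c); print(c,{k:np.round(v,4).tolist() for k,v in p.items()})
s=bot.observe();print(s['time_s'],s['tcp_pos'],s['tool_rot'],s['opening'],s['ft_force'])
E
```

```text
pics
scene {'intrinsics': [[510.604, 0.0, 319.1079], [0.0, 510.604, 202.9412], [0.0, 0.0, 1.0]], 'cam_to_world': [[-0.5326, 0.5749, -0.6212, 1.5612], [0.8463, 0.3515, -0.4002, 0.8003], [-0.0117, -0.7389, -0.6738, 1.4431], [0.0, 0.0, 0.0, 1.0]]}
side {'intrinsics': [[395.907, 0.0, 314.3444], [0.0, 395.907, 205.6835], [0.0, 0.0, 1.0]], 'cam_to_world': [[0.6946, -0.4996, 0.5176, -0.1763], [-0.7194, -0.4808, 0.5014, -0.5059], [-0.0017, -0.7206, -0.6934, 1.0301], [0.0, 0.0, 0.0, 1.0]]}
wrist {'intrinsics': [[316.5646, 0.0, 323.9698], [0.0, 316.5646, 202.2846], [0.0, 0.0, 1.0]], 'mount': [[-0.0003, -0.9533, -0.3021, 0.0775], [1.0, -0.0004, 0.0002, 0.0006], [-0.0003, -0.3021, 0.9533, -0.121], [0.0, 0.0, 0.0, 1.0]]}
0.15 [0.26261115 0.67541342 0.25263654] [[-9.32047215e-01  3.62336698e-01 -3.24407178e-04]
 [ 3.62336826e-01  9.32046519e-01 -1.14515486e-03]
 [-1.12569049e-04 -1.18488306e-03 -9.99999292e-01]] 0.0850056976931847 [-0.14198538 -0.17988097  0.46627455]
```

View pics/scene0.png

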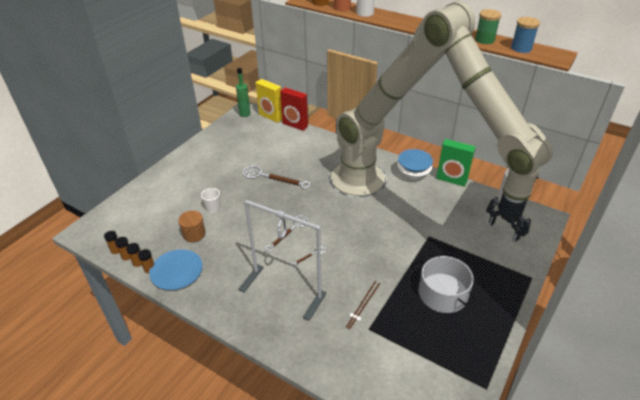

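View pics/side0.png

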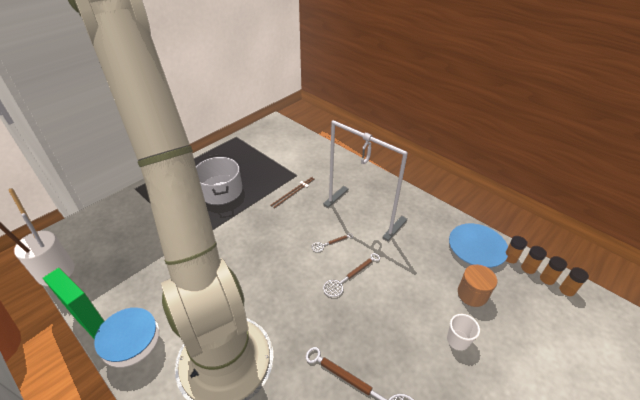

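View pics/wrist0.png

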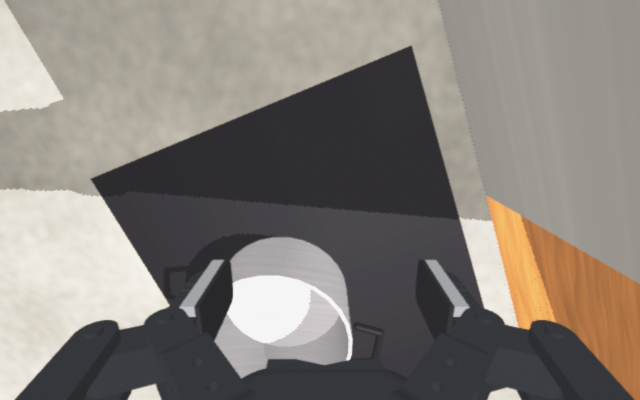

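The scene view shows three skimmers. In the side view the middle-sized one has its head at about (333,289) and its ring at (376,258). The hook hangs from the rail at about (367,150). I'll zoom in.

```bash
python3 - <<'E'
from h import *
a=np.load('side0.npz')['im']; save('sidez',cv2.resize(a[110:310,290:450],None,fx=3,fy=3,interpolation=cv2.INTER_CUBIC))
a=np.load('scene0.npz')['im']; save('scenez',cv2.resize(a[190:330,220:350],None,fx=4,fy=4,interpolation=cv2.INTER_CUBIC))
E
```

```text
(no output)
```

View pics/sidez.png

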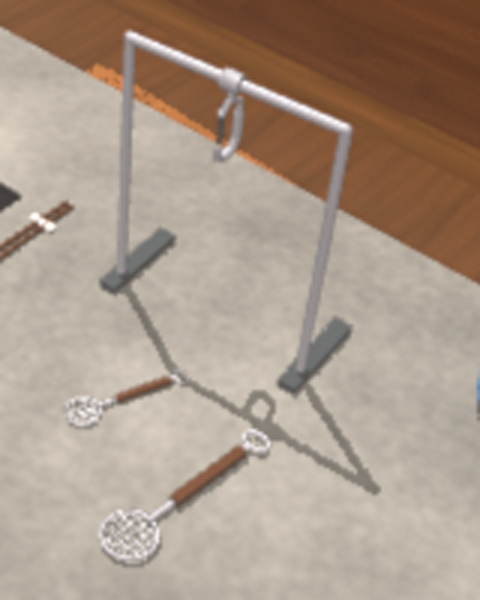

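View pics/scenez.png

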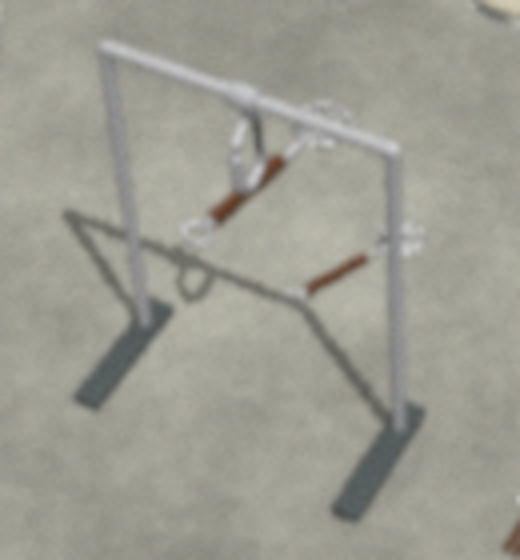

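```bash
cat >> h.py <<'E'
def ray(c,u,v,pose=None):
    p=vision.camera_params(c);K=p['intrinsics']
    T=p['cam_to_world'] if c!='wrist' else pose@p['mount']
    T=np.array(T);d=T[:3,:3]@(np.linalg.inv(K)@[u,v,1.]);return T[:3,3],d
def onz(c,u,v,z,pose=None):
    o,d=ray(c,u,v,pose);return o+d*(z-o[2])/d[2]
def tri(*rs):
    A=np.zeros((3,3));b=np.zeros(3)
    for o,d in rs:
        d=d/np.linalg.norm(d);P=np.eye(3)-np.outer(d,d);A+=P;b+=P@o
    x=np.linalg.solve(A,b)
    return x,[np.linalg.norm((np.eye(3)-np.outer(d,d)/(d@d))@(x-o)) for o,d in rs]
def pose(s):
    T=np.eye(4);T[:3,:3]=s['tool_rot'];T[:3,3]=s['tcp_pos'];return T
E
python3 - <<'E'
from h import *
np.set_printoptions(precision=4,suppress=True)
S=lambda u,v:(290+u/3-.33,110+v/3-.33)
C=lambda u,v:(220+u/4-.375,190+v/4-.375)
for n,a,b in [('ring',(257,442),(197,232)),('head',(130,535),(322,122)),('gripR',(247,452),(217,217)),('gripH',(173,500),(278,160)),
  ('rail1',(347,129),(105,47)),('rail2',(129,36),(397,150)),('railmid',(232,78),(245,95)),('nose',(219,158),(258,184))]:
    print(n,*tri(ray('side',*S(*a)),ray('scene',*C(*b))), onz('side',*S(*a),.007))
E
```

```text
ring [ 0.5514 -0.0803  0.0079] [np.float64(0.0009484084606189395), np.float64(0.0009484084606190503)] [ 0.5515 -0.0792  0.007 ]
head [ 0.365  -0.0616  0.0088] [np.float64(0.0009667776479793217), np.float64(0.0009667776479794127)] [ 0.3654 -0.06    0.007 ]
gripR [ 0.5291 -0.0782  0.0095] [np.float64(0.0033982229251615), np.float64(0.0033982229251616003)] [ 0.5329 -0.0798  0.007 ]
gripH [ 0.4304 -0.0668  0.0084] [np.float64(0.0037037624006269055), np.float64(0.0037037624006267334)] [ 0.4289 -0.0633  0.007 ]
rail1 [ 0.67   -0.0512  0.3513] [np.float64(0.0006564079050142983), np.float64(0.0006564079050143172)] [1.0984 0.1801 0.007 ]
rail2 [0.6468 0.2092 0.3518] [np.float64(0.0003461500875581962), np.float64(0.0003461500875581642)] [1.0649 0.5732 0.007 ]
railmid [0.6587 0.079  0.354 ] [np.float64(0.0015626041421592683), np.float64(0.0015626041421594394)] [1.0857 0.3809 0.007 ]
nose [0.6552 0.0819 0.2534] [np.float64(0.0017571269012881655), np.float64(0.001757126901288284)] [0.9174 0.2701 0.007 ]
```

Call:
{"fn": "jog_arm", "kwargs": {"series": [[1.4, -3.7, 0.5, 0, 0, 0.013, 1], [1.4, -3.7, 0.5, 0, 0, 0.013, 1], [1.4, -3.7, 0.5, 0, 0, 0.013, 1], [1.4, -3.7, 0.5, 0, 0, 0.013, 1], [1.4, -3.7, 0.5, 0, 0, 0.013, 1], [1.4, -3.7, 0.5, 0, 0, 0.013, 1], [1.4, -3.7, 0.5, 0, 0, 0.013, 1], [1.4, -3.7, 0.5, 0, 0, 0.013, 1], [1.4, -3.7, 0.5, 0, 0, 0.013, 1], [1.4, -3.7, 0.5, 0, 0, 0.013, 1]]}}

```text
time_s: 0.98
tcp_pos: [0.3967, 0.2969, 0.2985]
tool_rot: [[-0.976, 0.218, -0.006], [0.218, 0.976, -0.004], [0.005, -0.005, -1.0]]
ft_force: [1.1, 0.1, 0.0]
opening: 0.0853
```

Call:
{"fn": "jog_arm", "kwargs": {"series": [[0.8, -3.7, 0, 0, 0, 0.013, 1], [0.8, -3.7, 0, 0, 0, 0.013, 1], [0.8, -3.7, 0, 0, 0, 0.013, 1], [0.8, -3.7, 0, 0, 0, 0.013, 1], [0.5, -3.7, 0, 0, 0, 0.013, 1], [0.5, -3.7, 0, 0, 0, 0.013, 1], [0, 0, 0, 0, -0.1, 0, 1], [0, 0, 0, 0, -0.1, 0, 1], [0, 0, 0, 0, -0.1, 0, 1], [0, 0, 0, 0, -0.1, 0, 1]]}}

```text
time_s: 1.82
tcp_pos: [0.4448, 0.0504, 0.3012]
tool_rot: [[-0.912, 0.148, 0.383], [0.157, 0.988, -0.008], [-0.379, 0.053, -0.924]]
ft_force: [1.0, -2.1, -0.7]
opening: 0.0852
```

```bash
python3 - <<'E'
from h import *
s=bot.observe();print(s['time_s'],s['tcp_pos'],s['joints']);print(s['tool_rot'])
im,d=vision.capture('wrist');save('w1',im);np.savez('w1.npz',im=im,d=d,T=pose(s))
E
```

```text
1.8167 [0.44482542 0.05042279 0.30116533] [-27.55701669   4.35367616   9.33552955 137.2791298   21.66901756
  18.32968258  43.07683321]
[[-0.91187646  0.148243    0.38276016]
 [ 0.15716086  0.98754014 -0.0080589 ]
 [-0.3791857   0.0528062  -0.9238126 ]]
```

View pics/w1.png

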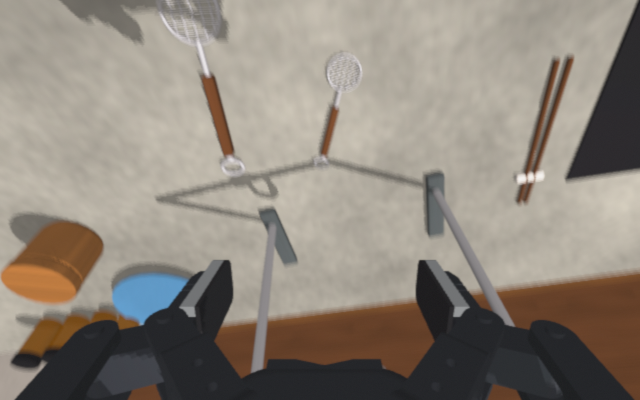

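Call:
{"fn": "jog_arm", "kwargs": {"series": [[0, 0, 3.5, 0, 0, 0, 1], [0, 0, 3.5, 0, 0, 0, 1], [0, 0, 3.5, 0, 0, 0, 1], [0, 0, 3.5, 0, 0, 0, 1], [0, 0, 3.5, 0, 0, 0, 1], [0, 0, 2, 0, 0, 0, 1], [0, 0, 0, 0, 0, 0, 1]]}}

```text
time_s: 2.45
tcp_pos: [0.4344, 0.0522, 0.5031]
tool_rot: [[-0.921, 0.136, 0.366], [0.146, 0.989, -0.001], [-0.362, 0.052, -0.931]]
ft_force: [0.6, 0.5, 0.2]
opening: 0.0859
```

```bash
python3 - <<'E'
from h import *
s=bot.observe();print(s['time_s'],s['tcp_pos'],s['joints']);print(s['tool_rot'])
im,d=vision.capture('wrist');save('w2',im);np.savez('w2.npz',im=im,d=d,T=pose(s))
E
```

```text
2.45 [0.43435075 0.05220304 0.50311489] [-28.42041704  -9.41475352   7.44044905 117.06960927  11.06245371
  52.59486811  55.53760403]
[[-0.92060565  0.13598689  0.36605026]
 [ 0.14567605  0.98933166 -0.00116363]
 [-0.36230335  0.05225351 -0.93059435]]
```

View pics/w2.png

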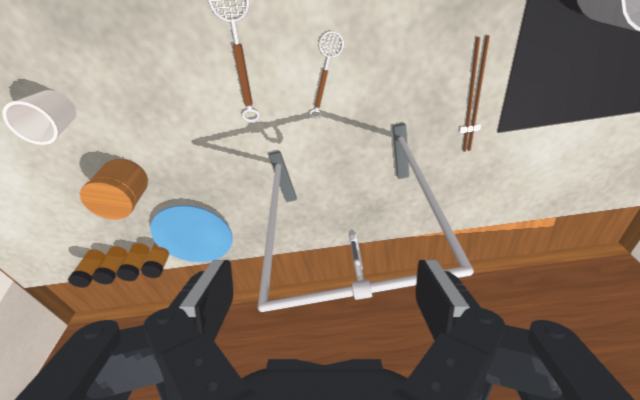

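The hook shows between (353,235) and (361,290), with the skimmer ring at (250,115). I'll take a second view from the side.

Call:
{"fn": "jog_arm", "kwargs": {"series": [[0.8, -3.5, 0, 0, 0, 0, 1], [0.8, -3.5, 0, 0, 0, 0, 1], [0.8, -3.5, 0, 0, 0, 0, 1], [0.8, -3.5, 0, 0, 0, 0, 1], [0, 0, 0, 0, 0, 0, 1]]}}

```text
time_s: 2.92
tcp_pos: [0.4644, -0.089, 0.4976]
tool_rot: [[-0.926, 0.122, 0.357], [0.133, 0.991, 0.006], [-0.353, 0.053, -0.934]]
ft_force: [-1.1, 0.7, -0.0]
opening: 0.0858
```

```bash
python3 - <<'E'
from h import *
s=bot.observe();print(s['time_s'],s['tcp_pos'],s['joints'])
im,d=vision.capture('wrist');save('w3',im);np.savez('w3.npz',im=im,d=d,T=pose(s))
a=np.load('w2.npz')['im']
z=lambda a,u,v,f:cv2.resize(a[v:v+80,u:u+80],None,fx=f,fy=f,interpolation=cv2.INTER_CUBIC)
save('w2z',z(a,318,220,7))
E
```

```text
2.9167 [ 0.46436753 -0.08897515  0.49755519] [-24.57265071  -7.33803067  26.21415364 115.29469227   2.77917776
  50.41093135  83.10652617]
```

View pics/w3.png

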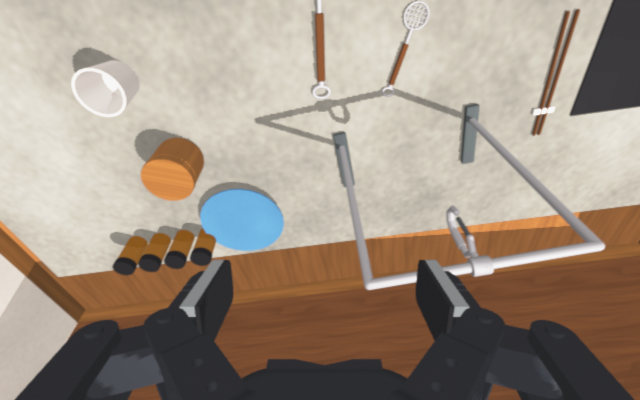

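View pics/w2z.png

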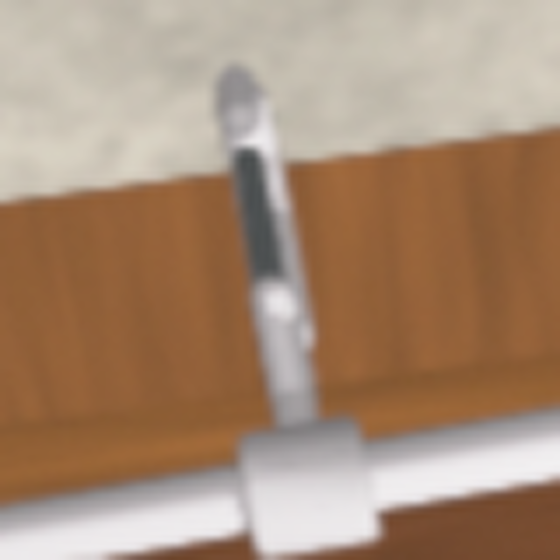

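```bash
python3 - <<'E'
from h import *
z=lambda a,u,v,f:cv2.resize(a[v:v+80,u:u+80],None,fx=f,fy=f,interpolation=cv2.INTER_CUBIC)
save('w3z',z(np.load('w3.npz')['im'],425,200,7))
E
```

```text
(no output)
```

View pics/w3z.png

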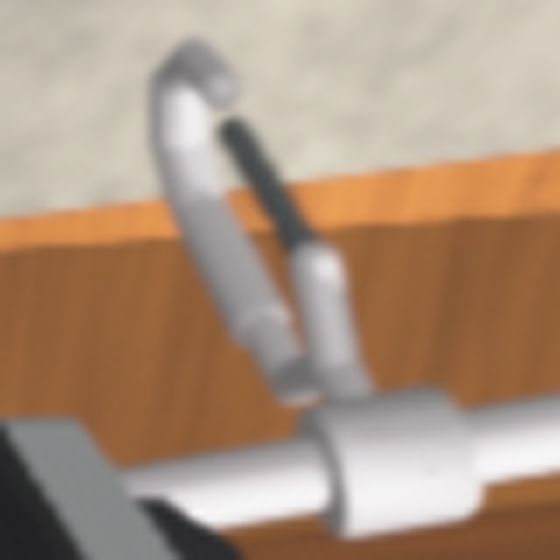

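```bash
python3 - <<'E'
from h import *
np.set_printoptions(precision=4,suppress=True)
T2=np.load('w2.npz')['T'];T3=np.load('w3.npz')['T']
A=lambda u,v:(318+u/7-.43,220+v/7-.43)
B=lambda u,v:(425+u/7-.43,200+v/7-.43)
for n,a,b in [('nose',(240,130),(228,95)),('gatelow',(246,152),(232,125)),('gatetop',(268,275),(298,243)),('collar',(310,490),(405,465))]:
    print(n,*tri(ray('wrist',*A(*a),T2),ray('wrist',*B(*b),T3)))
# ring, grip via w2,w3
def m(x):
    return x
for n,a,b in [('ring',(250,115),(320.5,91.5)),('gripR',(248,106),(321,82)),('saucer',(0,0),(0,0))][:2]:
    print(n,*tri(ray('wrist',*a,T2),ray('wrist',*b,T3)),onz('wrist',*a,.007,T2),onz('wrist',*b,.007,T3))
# side view nose: from zoom
S=lambda u,v:(290+u/3-.33,110+v/3-.33)
print(tri(ray('side',*S(217,152)),ray('wrist',*A(240,130),T2),ray('wrist',*B(228,95),T3)))
E
```

```text
nose [0.635  0.0757 0.2817] [np.float64(0.0004455063134815935), np.float64(0.0004455063134815588)]
gatelow [0.6404 0.0763 0.2833] [np.float64(7.334242717033105e-05), np.float64(7.334242717019736e-05)]
gatetop [0.6419 0.0766 0.3135] [np.float64(0.00018771497172031084), np.float64(0.00018771497172046227)]
collar [0.6506 0.0778 0.356 ] [np.float64(0.00019984975149719563), np.float64(0.00019984975149726228)]
ring [ 0.5494 -0.0787  0.0097] [np.float64(0.00025489952948427896), np.float64(0.0002548995294843724)] [ 0.5507 -0.0793  0.007 ] [ 0.55   -0.0787  0.007 ]
gripR [ 0.5301 -0.0758  0.0159] [np.float64(0.000389920698025809), np.float64(0.00038992069802585514)] [ 0.533 -0.078  0.007] [ 0.5334 -0.0757  0.007 ]
(array([0.6394, 0.0765, 0.2758]), [np.float64(0.0022928403314414537), np.float64(0.0017024675732592628), np.float64(0.001724426432088179)])
```

```bash
cat >> h.py <<'E'
from scipy.spatial.transform import Rotation as Ro
def Rt(yaw,t):
    "skimmer x heading yaw deg, tilt up t deg; tool x=-skimmer x"
    c=np.radians(yaw);r=np.radians(t)
    sx=np.array([np.cos(c)*np.cos(r),np.sin(c)*np.cos(r),np.sin(r)])
    z=np.array([np.cos(c)*np.sin(r),np.sin(c)*np.sin(r),-np.cos(r)])
    x=-sx;y=np.cross(z,x);return np.c_[x,y,z]
def delta(p,R):
    s=bot.observe();d=(np.array(p)-s['tcp_pos'])*100
    rv=(Ro.from_matrix(R)*Ro.from_matrix(s['tool_rot']).inv()).as_rotvec()
    print('t',round(s['time_s'],2),'tcp',np.round(s['tcp_pos'],4),'J',np.round(s['joints'],1),'op',round(s['opening'],4),'F',np.round(s['ft_force'],1))
    print('delta cm',np.round(d,2),'rot',np.round(rv,3),'rows>=',max(np.linalg.norm(d)/4.17,np.linalg.norm(rv)/.125))
E
python3 - <<'E'
from h import *
S=lambda u,v:(290+u/3-.33,110+v/3-.33)
print(onz('side',*S(178,378),.005),onz('side',*S(85,410),.005))
delta([.4615,-.0704,.12],Rt(-5.6,0))
E
```

```text
[0.56442757 0.04498071 0.005     ] [0.45517577 0.0890802  0.005     ]
t 2.97 tcp [ 0.464 -0.086  0.497] J [-24.6  -7.3  25.9 115.4   2.8  50.4  82.8] op 0.0855 F [-0.4  1.4 -0.9]
delta cm [ -0.25   1.56 -37.7 ] rot [-0.014  0.363  0.033] rows>= 9.048335979386039
```

Call:
{"fn": "jog_arm", "kwargs": {"series": [[0, 0.16, -3.8, 0, 0.037, 0.004, 1], [0, 0.16, -3.8, 0, 0.037, 0.004, 1], [0, 0.16, -3.8, 0, 0.037, 0.004, 1], [0, 0.16, -3.8, 0, 0.037, 0.004, 1], [0, 0.16, -3.8, 0, 0.037, 0.004, 1], [0, 0.16, -3.8, 0, 0.037, 0.004, 1], [0, 0.16, -3.8, 0, 0.037, 0.004, 1], [0, 0.16, -3.8, 0, 0.037, 0.004, 1], [0, 0.16, -3.8, 0, 0.037, 0.004, 1], [0, 0.16, -3.8, 0, 0.037, 0.004, 1]]}}

```text
time_s: 3.8
tcp_pos: [0.4584, -0.0594, 0.101]
tool_rot: [[-0.996, 0.083, -0.024], [0.083, 0.996, 0.03], [0.027, 0.028, -0.999]]
ft_force: [1.0, 0.2, 0.1]
opening: 0.0855
```

```bash
python3 - <<'E'
from h import *
delta([.4615,-.0704,.025],Rt(-5.6,0))
s=bot.observe();im,d=vision.capture('wrist');save('w4',im);np.savez('w4.npz',im=im,T=pose(s))
E
```

```text
t 3.8 tcp [ 0.4584 -0.0594  0.101 ] J [ -8.5  33.2  14.3 132.3 -30.   19.2 117.6] op 0.0855 F [1.  0.2 0.1]
delta cm [ 0.31 -1.1  -7.6 ] rot [-0.03  -0.024 -0.015] rows>= 1.8433652457470542
```

View pics/w4.png

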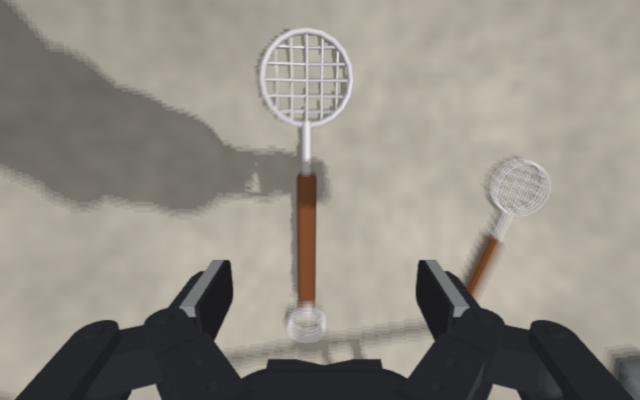

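```bash
python3 - <<'E'
from h import *
np.set_printoptions(precision=4,suppress=True)
T=np.load('w4.npz')['T']
P=[onz('wrist',*p,z,T) for p,z in [((307,77),.005),((306.5,176),.01),((307,302),.01),((306,323),.007)]]
print(np.array(P)); d=P[3]-P[0]; print(np.degrees(np.arctan2(d[1],d[0])),np.linalg.norm(d[:2]))
E
```

```text
[[ 0.3629 -0.0589  0.005 ]
 [ 0.4265 -0.0655  0.01  ]
 [ 0.525  -0.0749  0.01  ]
 [ 0.546  -0.0778  0.007 ]]
-5.88770705162076 0.18408950298088897
```

Call:
{"fn": "jog_arm", "kwargs": {"series": [[0.2, -0.7, -2.5, -0.01, -0.01, -0.01, 1], [0.1, -0.3, -2.5, -0.01, -0.01, -0.005, 1], [0, 0, -1.8, 0, 0, 0, 1], [0, 0, 0, 0, 0, 0, 1]]}}

```text
time_s: 4.18
tcp_pos: [0.4553, -0.0652, 0.0165]
tool_rot: [[-0.995, 0.095, -0.033], [0.094, 0.995, 0.014], [0.034, 0.011, -0.999]]
ft_force: [0.1, 0.3, 0.5]
opening: 0.0858
```

```bash
python3 - <<'E'
from h import *
delta([.4610,-.0697,.025],Rt(-5.7,0))
E
```

```text
t 4.18 tcp [ 0.4553 -0.0652  0.0165] J [ -1.7  42.6   4.8 133.8 -35.2   6.9 121.6] op 0.0858 F [0.1 0.3 0.5]
delta cm [ 0.57 -0.45  0.85] rot [-0.014 -0.033 -0.005] rows>= 0.29088638097647757
```

Call:
{"fn": "jog_arm", "kwargs": {"series": [[0.9, -0.3, 0.5, -0.01, -0.015, 0, 1], [0.7, -0.2, 0.4, 0, -0.015, 0, 1], [0, 0, 0, 0, 0, 0, 1]]}}

```text
time_s: 4.43
tcp_pos: [0.4721, -0.0695, 0.0286]
tool_rot: [[-0.996, 0.094, -0.002], [0.094, 0.996, 0.005], [0.002, 0.005, -1.0]]
ft_force: [-0.0, -1.0, -1.2]
opening: 0.0857
```

```bash
python3 - <<'E'
from h import *
delta([.470,-.0706,.025],Rt(-5.7,0))
E
```

```text
t 4.43 tcp [ 0.4721 -0.0695  0.0286] J [ -2.5  41.2   6.2 132.7 -34.9   7.6 121.5] op 0.0857 F [-0.  -1.  -1.2]
delta cm [-0.21 -0.11 -0.36] rot [-0.005 -0.002 -0.005] rows>= 0.10325844476602528
```

Call:
{"fn": "jog_arm", "kwargs": {"series": [[0, -0.1, -0.4, 0, 0, 0, 0.5], [0, 0, 0, 0, 0, 0, 0.2], [0, 0, 0, 0, 0, 0, 0], [0, 0, 0, 0, 0, 0, 0], [0, 0, 0, 0, 0, 0, 0], [0, 0, 0, 0, 0, 0, 0], [0, 0, 0, 0, 0, 0, 0], [0, 0, 0, 0, 0, 0, 0]], "grip_force": 50}}

```text
time_s: 5.1
tcp_pos: [0.4751, -0.0698, 0.0305]
tool_rot: [[-0.996, 0.092, 0.009], [0.092, 0.996, 0.005], [-0.009, 0.006, -1.0]]
ft_force: [-0.2, 0.5, -0.0]
opening: 0.0121
```

```bash
python3 - <<'E'
from h import *
delta([.470,-.0706,.025],Rt(-5.7,0))
E
```

```text
t 5.1 tcp [ 0.4751 -0.0698  0.0305] J [ -2.3  41.    5.9 132.7 -35.4   7.2 122.1] op 0.0121 F [-0.2  0.5 -0. ]
delta cm [-0.51 -0.08 -0.55] rot [-0.005  0.009 -0.007] rows>= 0.17987062976133322
```

Call:
{"fn": "jog_arm", "kwargs": {"series": [[0, 0, 0, 0, 0, 0, 0.35], [0, 0, -0.2, 0, 0, 0, 0.35], [0, 0, -0.6, 0, 0, 0, 0.35], [0, 0, 0, 0, 0, 0, 0.35]]}}

```text
time_s: 5.43
tcp_pos: [0.475, -0.0699, 0.022]
tool_rot: [[-0.996, 0.092, 0.009], [0.092, 0.996, 0.005], [-0.008, 0.006, -1.0]]
ft_force: [-0.4, -0.2, -0.2]
opening: 0.0297
```

```bash
python3 - <<'E'
from h import *
delta([.472,-.0708,.0245],Rt(-5.7,0))
E
```

```text
t 5.43 tcp [ 0.475  -0.0699  0.022 ] J [ -1.9  42.    5.3 132.8 -38.7   6.2 125.3] op 0.0297 F [-0.4 -0.2 -0.2]
delta cm [-0.3  -0.09  0.25] rot [-0.005  0.009 -0.007] rows>= 0.0998041857301159
```

Call:
{"fn": "jog_arm", "kwargs": {"series": [[0, 0, 0.15, 0, 0, 0, 0.2], [0, 0, 0, 0, 0, 0, 0], [0, 0, 0, 0, 0, 0, 0], [0, 0, 0, 0, 0, 0, 0], [0, 0, 0, 0, 0, 0, 0], [0, 0, 0, 0, 0, 0, 0]], "grip_force": 60}}

```text
time_s: 5.93
tcp_pos: [0.4746, -0.0698, 0.0237]
tool_rot: [[-0.996, 0.092, 0.008], [0.092, 0.996, 0.005], [-0.007, 0.006, -1.0]]
ft_force: [0.9, -0.6, -0.4]
opening: 0.0124
```

```bash
python3 - <<'E'
from h import *
delta([.475,-.0708,.3],Rt(5.1,0))
E
```

```text
t 5.93 tcp [ 0.4746 -0.0698  0.0237] J [ -2.   41.8   5.6 132.8 -38.5   6.5 125.1] op 0.0124 F [ 0.9 -0.6 -0.4]
delta cm [ 0.04 -0.1  27.63] rot [-0.006  0.007  0.181] rows>= 6.625061187994013
```

Call:
{"fn": "jog_arm", "kwargs": {"series": [[0.2, 0, 1.5, 0, 0, 0, 0], [0.3, 0.2, 3, 0, 0, 0.02, 0], [0.3, 0.3, 3.5, 0, 0, 0.02, 0], [0.3, 0.3, 3.5, 0, 0, 0.02, 0], [0, 0.3, 3.5, 0, 0, 0.02, 0], [0, 0.3, 3.5, 0, 0, 0.02, 0], [0, 0.3, 3.5, 0, 0, 0.02, 0], [0, 0.3, 3.5, 0, 0, 0.02, 0], [0, 0.3, 0, 0, 0, 0.02, 0], [0, 0, 0, 0, 0, 0, 0]]}}

```text
time_s: 6.77
tcp_pos: [0.4807, -0.0472, 0.2884]
tool_rot: [[-0.997, -0.071, -0.003], [-0.071, 0.997, 0.005], [0.002, 0.005, -1.0]]
ft_force: [0.2, -0.3, -1.5]
opening: 0.0124
```

```bash
python3 - <<'E'
from h import *
delta([.475,0.05,.3],Rt(5.1,0))
im,d=vision.capture('wrist');save('w5',im)
im,d=vision.capture('side');save('s5',im)
E
```

```text
t 6.77 tcp [ 0.4807 -0.0472  0.2884] J [-28.6  17.4  36.1 121.6 -14.8  45.3 110.8] op 0.0124 F [ 0.2 -0.3 -1.5]
delta cm [-0.57  9.72  1.16] rot [-0.005 -0.003  0.018] rows>= 2.3515155623209765
```

View pics/w5.png

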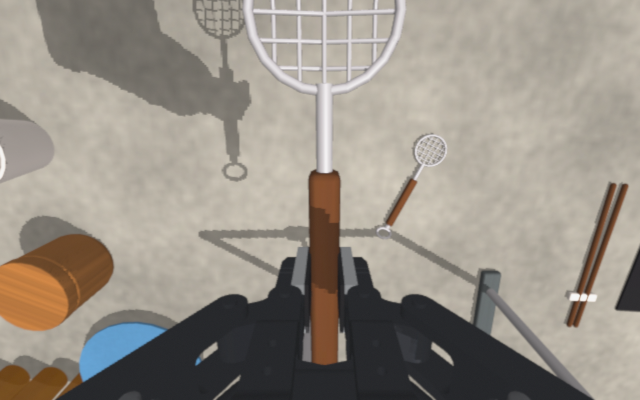

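View pics/s5.png

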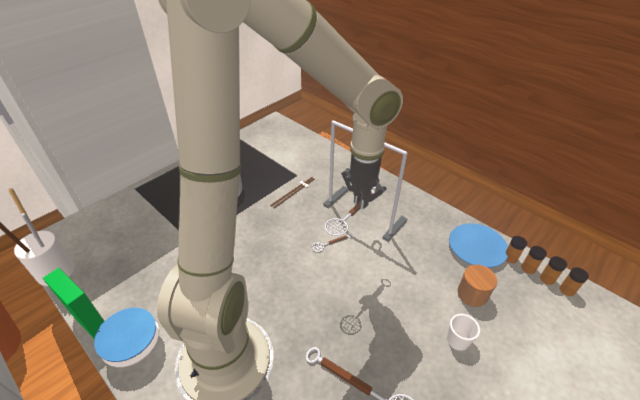

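```bash
cat >> h.py <<'E'
def tcp_for_wire(w,yaw=5.1,t=25):
    R=Rt(yaw,t);return np.array(w)-R@np.array([-.0875,0,.0167]),R
def wire(s): return s['tcp_pos']+s['tool_rot']@np.array([-.0875,0,.0167])
E
python3 - <<'E'
from h import *
p,R=tcp_for_wire([.600,.0726,.290]);print(p);delta(p,R);print(wire(bot.observe()))
E
```

```text
[0.51398224 0.06492312 0.26815624]
t 6.87 tcp [ 0.4805 -0.048   0.2874] J [-28.5  17.5  36.1 121.7 -14.8  45.2 110.8] op 0.0122 F [ 0.1 -0.  -1. ]
delta cm [ 3.34 11.29 -1.92] rot [ 0.03  -0.439  0.019] rows>= 3.524165300385535
[ 0.56776366 -0.04193814  0.27034191]
```

Call:
{"fn": "jog_arm", "kwargs": {"series": [[0, 1.4, 0, 0.003, -0.05, 0.002, 0], [0, 1.4, -0.2, 0.003, -0.05, 0.002, 0], [0, 1.4, -0.2, 0.003, -0.05, 0.002, 0], [0, 1.4, -0.2, 0.003, -0.05, 0.002, 0], [0, 1.4, -0.2, 0.003, -0.05, 0.002, 0], [0.5, 1.4, -0.2, 0.003, -0.05, 0.002, 0], [0.5, 1.4, -0.2, 0.003, -0.05, 0.002, 0], [0.5, 1.0, -0.2, 0.003, -0.05, 0.002, 0], [0.3, 0.5, -0.2, 0, -0.03, 0, 0], [0, 0, 0, 0, 0, 0, 0]]}}

```text
time_s: 7.7
tcp_pos: [0.491, 0.0636, 0.257]
tool_rot: [[-0.91, -0.069, 0.408], [-0.068, 0.998, 0.018], [-0.408, -0.012, -0.913]]
ft_force: [0.2, 0.8, -2.1]
opening: 0.0123
```

```bash
python3 - <<'E'
from h import *
p,R=tcp_for_wire([.600,.0726,.290]);delta(p,R);print(wire(bot.observe()))
im,d=vision.capture('scene');save('c6',im);save('c6z',cv2.resize(im[170:290,220:360],None,fx=5,fy=5,interpolation=cv2.INTER_CUBIC))
im,d=vision.capture('side');save('s6z',cv2.resize(im[90:220,300:430],None,fx=4,fy=4,interpolation=cv2.INTER_CUBIC))
E
```

```text
t 7.7 tcp [0.491  0.0636 0.257 ] J [-42.4  13.8  30.8 138.  -21.    6.8 100.6] op 0.0123 F [ 0.2  0.8 -2.1]
delta cm [2.3  0.13 1.11] rot [ 0.013 -0.015  0.02 ] rows>= 0.6138741075196985
[0.57743794 0.06986767 0.27750564]
```

View pics/c6z.png

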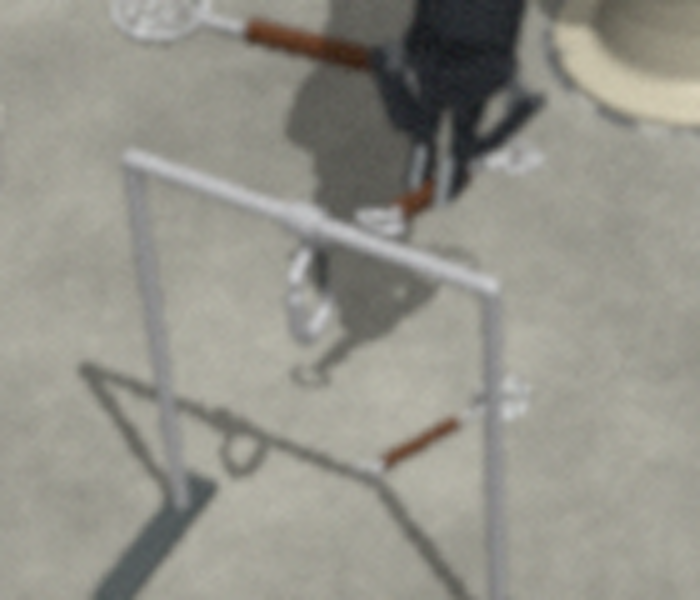

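View pics/s6z.png

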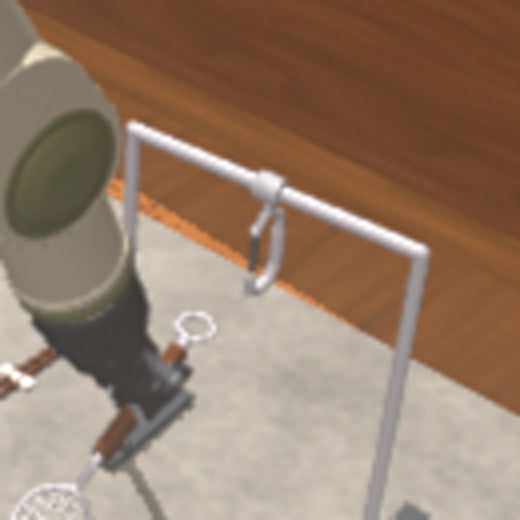

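```bash
python3 - <<'E'
from h import *
np.set_printoptions(precision=4,suppress=True)
s=bot.observe()
a=(300+195/4-.375,90+327/4-.375);b=(220+380/5-.4,170+219/5-.4)
print(tri(ray('side',*a),ray('scene',*b)),'model ring',s['tcp_pos']+s['tool_rot']@[-.077,0,.0167])
n=(300+250/4-.375,90+288/4-.375);n2=(220+320/5-.4,170+308/5-.4)
print(tri(ray('side',*n),ray('scene',*n2)))
print(ray('side',*n)[0]+ray('side',*n)[1]*0, onz('side',*n,.279))
E
```

```text
(array([0.5675, 0.0685, 0.2749]), [np.float64(0.0018389637216606612), np.float64(0.0018389637216608258)]) model ring [0.5684 0.0682 0.2739]
(array([0.6467, 0.0765, 0.2637]), [np.float64(0.003249801446262979), np.float64(0.003249801446263031)])
[-0.1763 -0.5059  1.0301] [0.6283 0.0673 0.279 ]
```

Call:
{"fn": "jog_arm", "kwargs": {"series": [[0.7, 0.1, 0.4, 0, 0, 0.01, 0], [1.0, 0.1, 0.4, 0, 0, 0.01, 0], [1.0, 0.1, 0.4, 0, 0, 0, 0], [1.0, 0.1, 0.3, 0, 0, 0, 0], [0.5, 0, 0, 0, 0, 0, 0], [0, 0, 0, 0, 0, 0, 0]]}}

```text
time_s: 8.3
tcp_pos: [0.5399, 0.0633, 0.2754]
tool_rot: [[-0.91, -0.087, 0.405], [-0.084, 0.996, 0.023], [-0.406, -0.013, -0.914]]
ft_force: [-0.2, -0.0, -1.5]
opening: 0.0127
```

```bash
cat > look.py <<'E'
from h import *
import sys
n=sys.argv[1]
np.set_printoptions(precision=4,suppress=True)
s=bot.observe();print('t',round(s['time_s'],2),'wire',wire(s),'tilt',np.degrees(np.arcsin(-s['tool_rot'][2,0])),'yaw',np.degrees(np.arctan2(-s['tool_rot'][1,0],-s['tool_rot'][0,0])),'J',np.round(s['joints'],1),'F',np.round(s['ft_force'],2))
im,d=vision.capture('scene');a=cv2.resize(im[200:260,250:310],None,fx=8,fy=8,interpolation=cv2.INTER_CUBIC)
im,d=vision.capture('side');b=cv2.resize(im[115:195,330:400],None,fx=6,fy=6,interpolation=cv2.INTER_CUBIC)[:480,:318]
b=cv2.resize(im[120:180,340:380],None,fx=8,fy=8,interpolation=cv2.INTER_CUBIC)
save(n,np.hstack([a,b]))
E
python3 look.py l1
```

```text
t 8.3 wire [0.6263 0.0711 0.2956] tilt 23.935290593541435 yaw 5.291236999791545 J [-39.2  15.3  30.1 131.3 -20.4  12.3 102.6] F [-0.17 -0.01 -1.52]
```

View pics/l1.png

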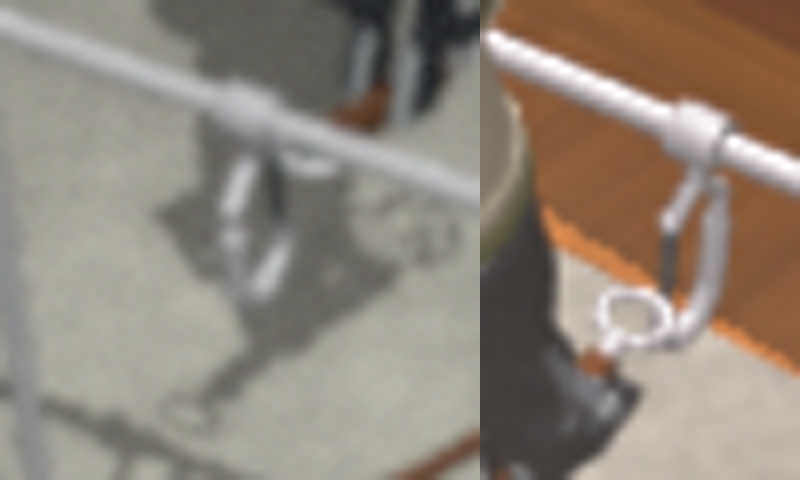

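Call:
{"fn": "jog_arm", "kwargs": {"series": [[0.4, 0.15, -0.15, 0, 0, 0, 0], [0.4, 0.1, -0.15, 0, 0, 0, 0], [0.4, 0.1, -0.1, 0, 0, 0, 0], [0.4, 0.05, 0, 0, 0, 0, 0], [0.2, 0, 0, 0, 0, 0, 0]]}}

```text
time_s: 8.82
tcp_pos: [0.5557, 0.0673, 0.2694]
tool_rot: [[-0.912, -0.087, 0.401], [-0.084, 0.996, 0.024], [-0.401, -0.012, -0.916]]
ft_force: [-0.8, 0.2, -0.9]
opening: 0.0123
```

```bash
python3 look.py l2
```

```text
t 8.82 wire [0.6422 0.0751 0.2892] tilt 23.655896000709323 yaw 5.282340445443775 J [-37.2  17.   28.1 129.6 -21.5  12.6 103.5] F [-0.75  0.16 -0.94]
```

View pics/l2.png

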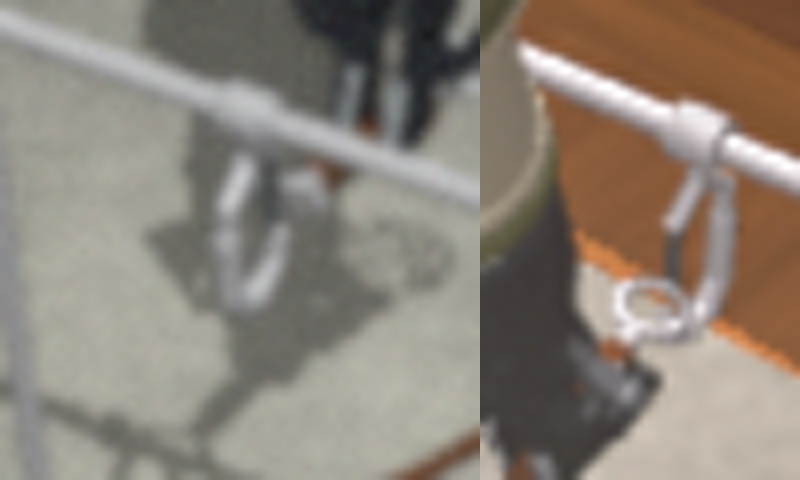

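Call:
{"fn": "jog_arm", "kwargs": {"series": [[0.4, 0.04, 0, 0, 0, 0, 0], [0.4, 0.04, 0, 0, 0, 0, 0], [0.4, 0.04, 0, 0, 0, 0, 0], [0.4, 0.04, 0, 0, 0, 0, 0], [0.3, 0, 0, 0, 0, 0, 0], [0, 0, 0, 0, 0, 0, 0]]}}

```text
time_s: 9.42
tcp_pos: [0.5745, 0.0685, 0.2684]
tool_rot: [[-0.914, -0.086, 0.397], [-0.084, 0.996, 0.023], [-0.398, -0.012, -0.917]]
ft_force: [-2.5, -0.4, -1.1]
opening: 0.0122
```

```bash
python3 look.py l3
```

```text
t 9.42 wire [0.6611 0.0762 0.2879] tilt 23.428960592115846 yaw 5.248294643009855 J [-35.6  18.4  27.2 127.4 -22.   13.7 104.1] F [-2.52 -0.39 -1.13]
```

View pics/l3.png

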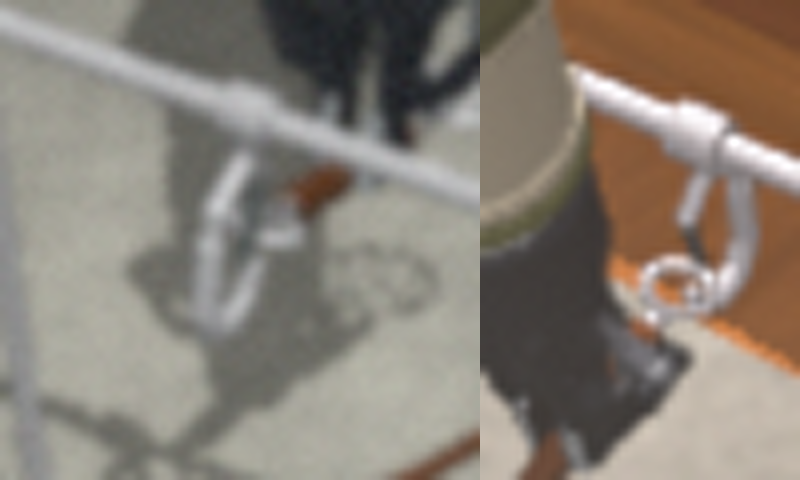

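Call:
{"fn": "jog_arm", "kwargs": {"series": [[0.35, 0.04, 0, 0, 0, 0, 0], [0.35, 0.04, 0.05, 0, 0, 0, 0], [0.3, 0.04, 0.05, 0, 0, 0, 0], [0, 0, 0, 0, 0, 0, 0]]}}

```text
time_s: 9.85
tcp_pos: [0.5838, 0.0694, 0.269]
tool_rot: [[-0.915, -0.086, 0.395], [-0.084, 0.996, 0.023], [-0.396, -0.012, -0.918]]
ft_force: [-2.2, 0.1, -1.0]
opening: 0.0123
```

```bash
sed -i 's/^b=cv2.resize(im\[120:180,340:380\].*$/b=cv2.resize(im[130:170,345:385],None,fx=12,fy=12,interpolation=cv2.INTER_CUBIC)/;s/im\[200:260,250:310\],None,fx=8,fy=8/im[208:248,260:285],None,fx=12,fy=12/' look.py; python3 look.py l4
```

```text
t 9.85 wire [0.6704 0.0771 0.2883] tilt 23.30218624207198 yaw 5.218876536527235 J [-35.2  19.   27.  126.2 -22.1  14.5 104.3] F [-2.16  0.06 -1.01]
```

View pics/l4.png

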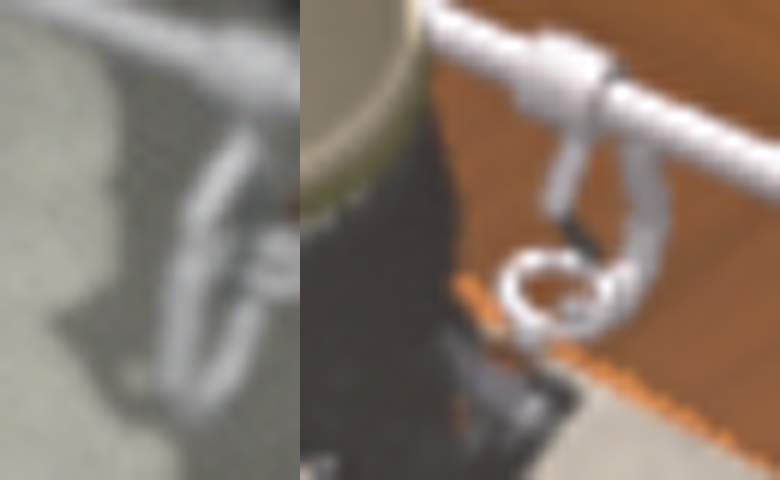

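```bash
cat >> h.py <<'E'
def proj(c,X):
    p=vision.camera_params(c);T=np.linalg.inv(p['cam_to_world']);q=np.array(p['intrinsics'])@(T[:3,:3]@X+T[:3,3]);return q[:2]/q[2]
def nose(a,rail=np.array([.657,.079,.350])):
    xh=np.array([.996,.089,0])
    return rail+xh*(-.020*np.cos(a)+.072*np.sin(a))+np.array([0,0,-.072*np.cos(a)-.020*np.sin(a)])
E
python3 - <<'E'
from h import *
np.set_printoptions(precision=4,suppress=True)
for a in np.arange(0,.6,.05): print(round(a,2),nose(a),proj('side',nose(a)))
w=np.array([.6704,.0771,.2883]);print('farwire',proj('side',w),'near',proj('side',w-.021*np.array([.915,.084,.396])))
E
```

```text
0.0 [0.6371 0.0772 0.278 ] [361.4057 159.277 ]
0.05 [0.6407 0.0775 0.2771] [362.0329 158.96  ]
0.1 [0.6443 0.0779 0.2764] [362.6695 158.5914]
0.15 [0.648  0.0782 0.2758] [363.314  158.1724]
0.2 [0.6517 0.0785 0.2755] [363.9651 157.7042]
0.25 [0.6554 0.0789 0.2753] [364.6212 157.1882]
0.3 [0.6592 0.0792 0.2753] [365.2808 156.6256]
0.35 [0.6629 0.0795 0.2755] [365.9425 156.0181]
0.4 [0.6666 0.0799 0.2759] [366.6049 155.367 ]
0.45 [0.6703 0.0802 0.2765] [367.2664 154.674 ]
0.5 [0.6739 0.0805 0.2772] [367.9258 153.9408]
0.55 [0.6775 0.0808 0.2782] [368.5816 153.169 ]
farwire [368.4091 152.0146] near [364.7772 157.0456]
```

Call:
{"fn": "jog_arm", "kwargs": {"series": [[0.35, 0.04, 0.05, 0, 0, 0, 0], [0.35, 0.04, 0.05, 0, 0, 0, 0], [0.2, 0.0, 0.0, 0, 0, 0, 0], [0, 0, 0, 0, 0, 0, 0]]}}

```text
time_s: 10.28
tcp_pos: [0.5922, 0.0702, 0.2694]
tool_rot: [[-0.916, -0.086, 0.393], [-0.084, 0.996, 0.023], [-0.393, -0.012, -0.919]]
ft_force: [-3.3, -0.8, -3.2]
opening: 0.0121
```

```bash
python3 look.py l5
```

```text
t 10.28 wire [0.6789 0.0779 0.2884] tilt 23.171714231507277 yaw 5.225423253567561 J [-34.7  19.6  26.8 125.1 -22.2  15.2 104.4] F [-3.25 -0.85 -3.22]
```

View pics/l5.png

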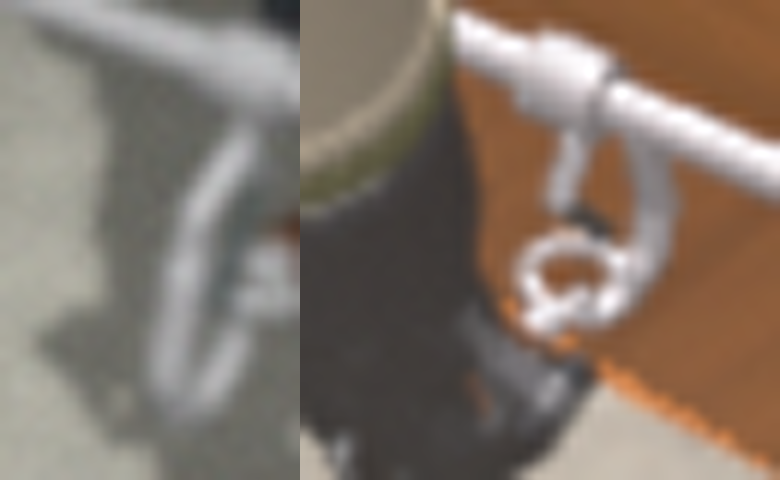

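Call:
{"fn": "jog_arm", "kwargs": {"series": [[0.15, 0.0, -0.35, 0, 0, 0, 0], [0.15, 0.0, -0.35, 0, 0, 0, 0], [0.1, 0.0, -0.2, 0, 0, 0, 0]]}}

```text
time_s: 10.63
tcp_pos: [0.5964, 0.0708, 0.2602]
tool_rot: [[-0.915, -0.087, 0.394], [-0.085, 0.996, 0.024], [-0.395, -0.012, -0.919]]
ft_force: [-2.2, 0.5, -1.3]
opening: 0.0124
```

```bash
python3 look.py l6
```

```text
t 10.63 wire [0.683  0.0786 0.2794] tilt 23.24795739906667 yaw 5.276890736960259 J [-33.1  20.5  25.  125.2 -23.2  14.  105.3] F [-2.21  0.46 -1.33]
```

View pics/l6.png

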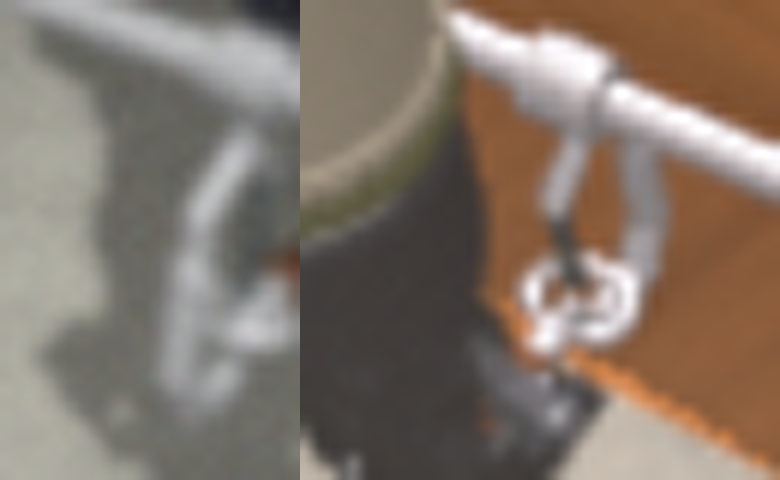

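Call:
{"fn": "jog_arm", "kwargs": {"series": [[0.1, 0.0, -0.3, 0, 0, 0, 0], [0.0, 0.0, -0.3, 0, 0, 0, 0], [-0.2, 0.0, -0.2, 0, 0, 0, 0], [-0.3, 0.0, -0.1, 0, 0, 0, 0], [-0.3, 0, -0.1, 0, 0, 0, 0]]}}

```text
time_s: 11.15
tcp_pos: [0.5905, 0.0706, 0.2497]
tool_rot: [[-0.914, -0.086, 0.396], [-0.084, 0.996, 0.023], [-0.397, -0.012, -0.918]]
ft_force: [-1.3, -0.9, -0.5]
opening: 0.0125
```

```bash
python3 look.py l7
```

```text
t 11.15 wire [0.6771 0.0783 0.2691] tilt 23.375011158688935 yaw 5.255287462709645 J [-32.   20.9  23.3 126.5 -24.1  11.9 106. ] F [-1.27 -0.93 -0.52]
```

View pics/l7.png

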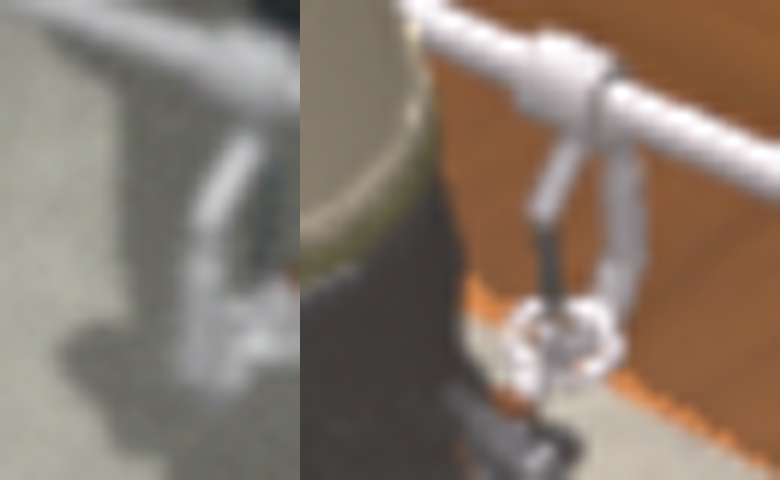

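```bash
python3 - <<'E'
from h import *
for t in (24,35,45):
    p,R=tcp_for_wire([.655,.0785,.267],5.1,t);print(t);delta(p,R)
E
```

```text
24
t 11.25 tcp [0.5899 0.0706 0.2496] J [-32.   20.9  23.3 126.5 -24.1  11.9 106. ] op 0.0122 F [-1.2 -0.5 -1.6]
delta cm [-2.13  0.02 -0.29] rot [ 0.013 -0.011  0.002] rows>= 0.5153438349290012
35
t 11.25 tcp [0.5899 0.0706 0.2496] J [-32.   20.9  23.3 126.5 -24.1  11.9 106. ] op 0.0122 F [-1.2 -0.5 -1.6]
delta cm [-1.58  0.07 -1.91] rot [ 0.03  -0.202  0.003] rows>= 1.633344572997329
45
t 11.25 tcp [0.5899 0.0706 0.2496] J [-32.   20.9  23.3 126.5 -24.1  11.9 106. ] op 0.0122 F [-1.2 -0.5 -1.6]
delta cm [-0.83  0.13 -3.26] rot [ 0.045 -0.376  0.004] rows>= 3.0282949355483377
```

Call:
{"fn": "jog_arm", "kwargs": {"series": [[-0.1, 0, -0.35, 0.005, -0.04, 0, 0], [-0.1, 0, -0.35, 0.005, -0.04, 0, 0], [-0.1, 0, -0.35, 0.005, -0.04, 0, 0]]}}

```text
time_s: 11.5
tcp_pos: [0.5882, 0.0725, 0.2462]
tool_rot: [[-0.888, -0.089, 0.451], [-0.081, 0.996, 0.037], [-0.452, -0.003, -0.892]]
ft_force: [-1.5, 0.3, -2.4]
opening: 0.0122
```

```bash
python3 look.py l8
```

```text
t 11.5 wire [0.6734 0.0802 0.2709] tilt 26.890157744650526 yaw 5.189942771340409 J [-32.6  20.9  23.7 129.4 -47.1   6.6 128.6] F [-1.51  0.34 -2.42]
```

View pics/l8.png

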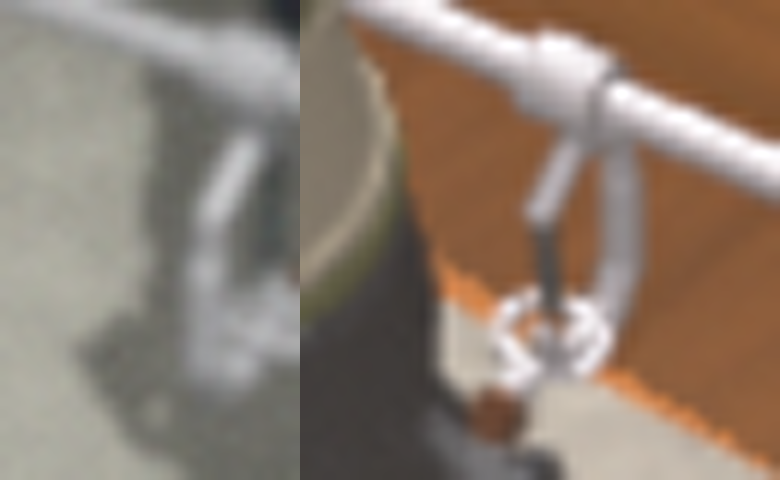

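Call:
{"fn": "jog_arm", "kwargs": {"series": [[-0.4, 0, 0.1, -0.005, 0.025, 0, 0], [-0.4, 0, 0, -0.005, 0.025, 0, 0], [-0.4, 0, -0.1, 0, 0.025, 0, 0], [-0.3, 0, -0.1, 0, 0.025, 0, 0], [-0.2, 0, 0, 0, 0, 0, 0]], "grip_force": 20}}

```text
time_s: 12.02
tcp_pos: [0.5734, 0.071, 0.2481]
tool_rot: [[-0.93, -0.085, 0.359], [-0.083, 0.996, 0.021], [-0.359, -0.01, -0.933]]
ft_force: [0.2, 0.1, 1.3]
opening: 0.0127
```

```bash
python3 look.py l9; python3 -c "
from h import *
delta([.577,.072,.231],Rt(5.1,21))"
```

```text
t 12.02 wire [0.6607 0.0787 0.2639] tilt 21.05654213657106 yaw 5.112863998640935 J [-41.7  22.3  36.6 127.4 -40.6  16.8 122.6] F [0.17 0.06 1.28]
t 12.12 tcp [0.5726 0.071  0.2477] J [-41.7  22.2  36.5 127.6 -40.8  16.7 122.9] op 0.0118 F [-0.3  0.3  1.8]
delta cm [ 0.44  0.1  -1.67] rot [0.009 0.002 0.004] rows>= 0.4147930205168618
```

View pics/l9.png

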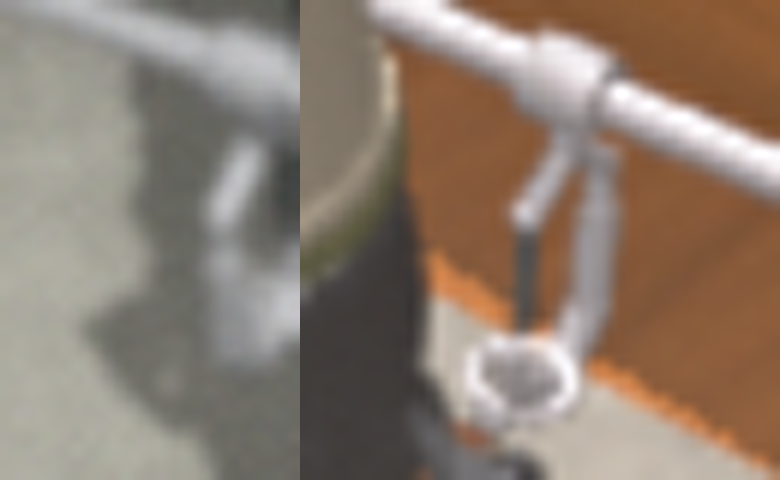

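Call:
{"fn": "jog_arm", "kwargs": {"series": [[0.1, 0.02, -0.3, 0, 0, 0, 0], [0.2, 0.02, -0.35, 0, 0, 0, 0], [0.2, 0.02, -0.35, 0, 0, 0, 0], [0.2, 0.02, -0.35, 0, 0, 0, 0]]}}

```text
time_s: 12.45
tcp_pos: [0.5823, 0.0715, 0.2358]
tool_rot: [[-0.926, -0.084, 0.367], [-0.082, 0.996, 0.022], [-0.367, -0.01, -0.93]]
ft_force: [-1.5, -0.3, 4.2]
opening: 0.0121
```

```bash
python3 look.py l10; python3 -c "
from h import *
delta([.577,.072,.231],Rt(5.1,21))"
```

```text
t 12.45 wire [0.6695 0.0791 0.2524] tilt 21.553563492190925 yaw 5.052298232557954 J [-38.7  23.5  33.  127.4 -43.2  14.7 125. ] F [-1.49 -0.25  4.22]
t 12.55 tcp [0.5821 0.0715 0.2353] J [-38.7  23.5  33.  127.4 -43.2  14.7 125. ] op 0.0122 F [-1.7  0.4  3.9]
delta cm [-0.51  0.05 -0.43] rot [0.009 0.009 0.005] rows>= 0.1596694831100292
```

View pics/l10.png

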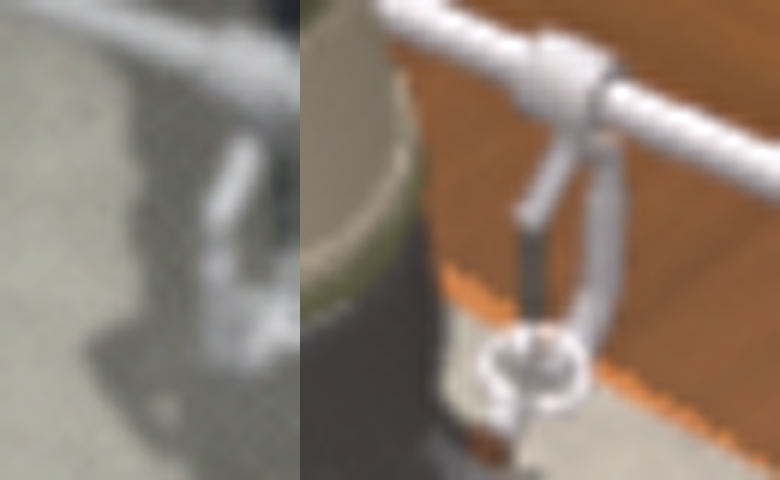

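Call:
{"fn": "jog_arm", "kwargs": {"series": [[0.1, 0.02, -0.3, 0, 0, 0, 0], [0.1, 0.02, -0.3, 0, 0, 0, 0], [0.15, 0.02, -0.3, 0, 0, 0, 0], [0.2, 0.02, -0.3, 0, 0, 0, 0]]}}

```text
time_s: 12.88
tcp_pos: [0.5879, 0.0711, 0.2226]
tool_rot: [[-0.927, -0.082, 0.366], [-0.08, 0.997, 0.021], [-0.366, -0.01, -0.93]]
ft_force: [-1.4, -1.1, 4.2]
opening: 0.0124
```

```bash
python3 look.py l11; python3 -c "
from h import *
delta([.5866,.073,.2195],Rt(5.1,21))"
```

```text
t 12.88 wire [0.6751 0.0785 0.2391] tilt 21.49280400127816 yaw 4.92950230511843 J [-36.   24.7  29.8 127.3 -45.   13.  126.5] F [-1.39 -1.13  4.25]
t 12.98 tcp [0.5879 0.0713 0.2223] J [-36.   24.7  29.8 127.3 -45.   13.1 126.5] op 0.0124 F [-0.6 -0.8  3.7]
delta cm [-0.13  0.17 -0.28] rot [0.009 0.009 0.006] rows>= 0.11439429779046427
```

View pics/l11.png

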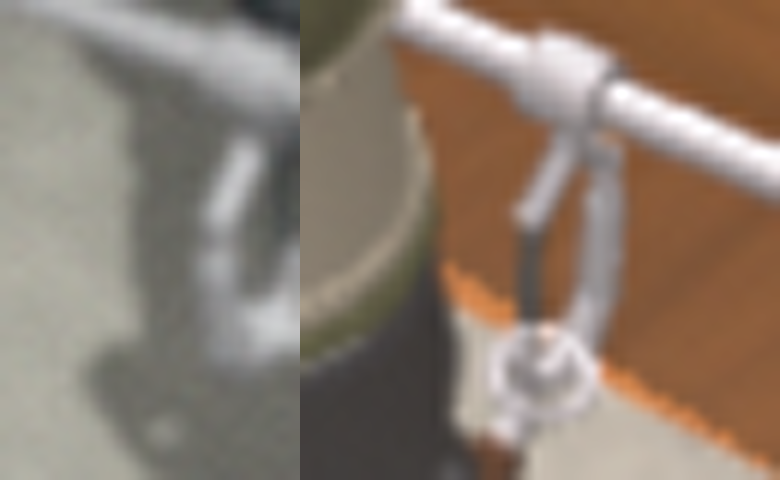

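Call:
{"fn": "jog_arm", "kwargs": {"series": [[0.2, 0.02, -0.25, 0, 0, 0, 0], [0.2, 0.02, -0.25, 0, 0, 0, 0], [0.2, 0.02, -0.25, 0, 0, 0, 0], [0.2, 0.02, -0.2, 0, 0, 0, 0]]}}

```text
time_s: 13.32
tcp_pos: [0.5964, 0.0717, 0.2125]
tool_rot: [[-0.927, -0.081, 0.366], [-0.079, 0.997, 0.021], [-0.366, -0.01, -0.931]]
ft_force: [-1.7, -0.8, 4.2]
opening: 0.0122
```

```bash
python3 look.py l12; python3 -c "
from h import *
im,d=vision.capture('side');save('s12',cv2.resize(im[110:280,310:430],None,fx=4,fy=4-.6,interpolation=cv2.INTER_CUBIC))
delta([.598,.073,.2097],Rt(5.1,21))"
```

```text
t 13.32 wire [0.6836 0.079  0.229 ] tilt 21.47769464076257 yaw 4.896342531642952 J [-34.   25.8  27.4 126.7 -46.3  12.1 127.6] F [-1.72 -0.8   4.2 ]
t 13.47 tcp [0.5962 0.0716 0.2125] J [-34.   25.8  27.4 126.7 -46.2  12.1 127.6] op 0.0123 F [-0.  -0.8  4.1]
delta cm [ 0.18  0.14 -0.28] rot [0.009 0.009 0.008] rows>= 0.11892536187554612
```

View pics/l12.png

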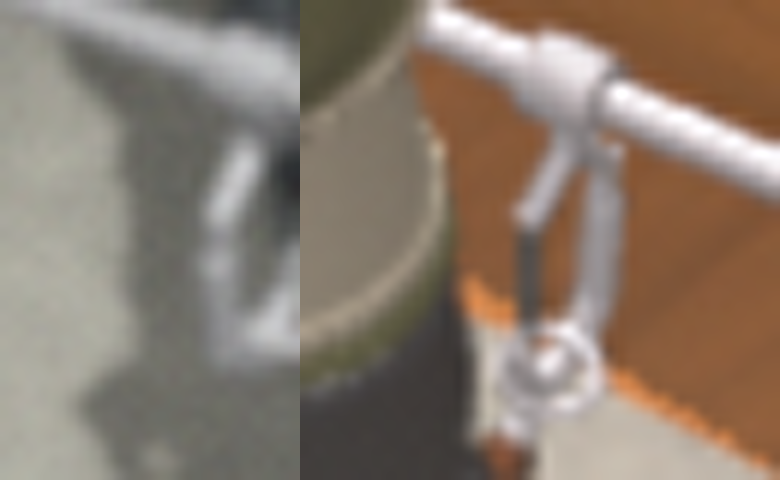

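View pics/s12.png

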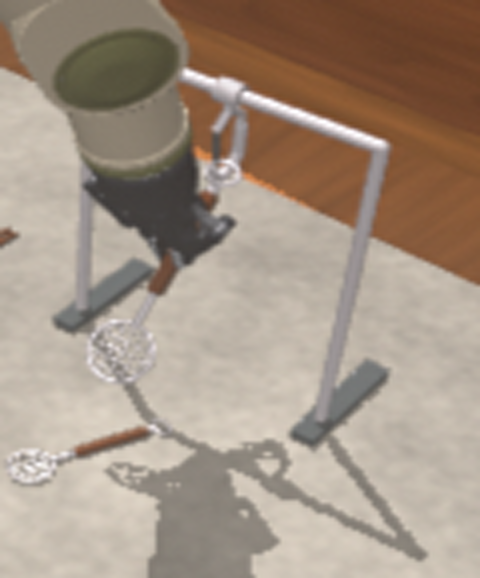

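Call:
{"fn": "jog_arm", "kwargs": {"series": [[0, 0, 0, 0, 0, 0, 1], [0, 0, 0, 0, 0, 0, 1], [-1, 0, 0, 0, 0, 0, 1], [-3, 0, 0, 0, 0, 0, 1], [-3.5, 0, 0.5, 0, 0.02, 0, 1], [-3.5, 0, 1.5, 0, 0.05, 0, 1], [-2, 0, 2.5, 0, 0.05, 0, 1], [0, 0, 3, 0, 0.05, 0, 1], [0, 0, 3, 0, 0.05, 0, 1], [0, 0, 0, 0, 0, 0, 1]]}}

```text
time_s: 14.3
tcp_pos: [0.4603, 0.0711, 0.3053]
tool_rot: [[-0.986, -0.084, 0.144], [-0.081, 0.996, 0.021], [-0.145, 0.009, -0.989]]
ft_force: [2.7, -0.6, -0.5]
opening: 0.0852
```

```bash
python3 -c "
from h import *
s=bot.observe();print(s['time_s'],s['tcp_pos'],s['joints'],s['opening'])
im,d=vision.capture('side');save('s13',cv2.resize(im[110:280,310:430],None,fx=4,fy=4-.6,interpolation=cv2.INTER_CUBIC))"
```

```text
14.3 [0.46034955 0.07114989 0.30533055] [-65.22249142  15.70073748  62.4709725  128.04325723 -23.61951638
  38.36737516 107.92566774] 0.0851680989293784
```

View pics/s13.png

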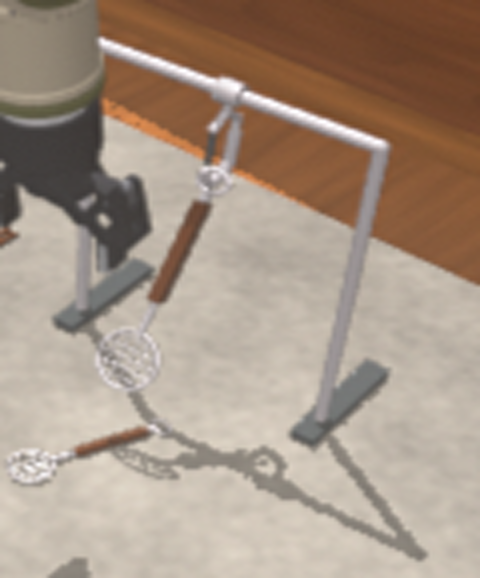

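Call:
{"fn": "jog_arm", "kwargs": {"series": [[0, 0, 0, 0, 0, 0, 1], [0, 0, 0, 0, 0, 0, 1], [0, 0, 0, 0, 0, 0, 1], [0, 0, 0, 0, 0, 0, 1], [0, 0, 0, 0, 0, 0, 1], [0, 0, 0, 0, 0, 0, 1], [0, 0, 0, 0, 0, 0, 1], [0, 0, 0, 0, 0, 0, 1], [0, 0, 0, 0, 0, 0, 1], [0, 0, 0, 0, 0, 0, 1]]}}

```text
time_s: 15.18
tcp_pos: [0.455, 0.0714, 0.2986]
tool_rot: [[-0.987, -0.084, 0.139], [-0.082, 0.996, 0.022], [-0.14, 0.01, -0.99]]
ft_force: [1.0, -0.8, 0.2]
opening: 0.0851
```

Call:
{"fn": "jog_arm", "kwargs": {"series": [[0, 0, 0, 0, 0, 0, 1], [0, 0, 0, 0, 0, 0, 1], [0, 0, 0, 0, 0, 0, 1], [0, 0, 0, 0, 0, 0, 1], [0, 0, 0, 0, 0, 0, 1], [0, 0, 0, 0, 0, 0, 1], [0, 0, 0, 0, 0, 0, 1], [0, 0, 0, 0, 0, 0, 1], [0, 0, 0, 0, 0, 0, 1], [0, 0, 0, 0, 0, 0, 1]]}}

```text
time_s: 16.02
tcp_pos: [0.4551, 0.0716, 0.2987]
tool_rot: [[-0.987, -0.085, 0.139], [-0.082, 0.996, 0.022], [-0.14, 0.01, -0.99]]
ft_force: [-0.2, -0.6, -0.2]
opening: 0.0852
```

Call:
{"fn": "jog_arm", "kwargs": {"series": [[0, 0, 0, 0, 0, 0, 1], [0, 0, 0, 0, 0, 0, 1], [0, 0, 0, 0, 0, 0, 1], [0, 0, 0, 0, 0, 0, 1], [0, 0, 0, 0, 0, 0, 1], [0, 0, 0, 0, 0, 0, 1], [0, 0, 0, 0, 0, 0, 1], [0, 0, 0, 0, 0, 0, 1], [0, 0, 0, 0, 0, 0, 1], [0, 0, 0, 0, 0, 0, 1]]}}

```text
time_s: 16.85
tcp_pos: [0.4551, 0.0716, 0.2987]
tool_rot: [[-0.987, -0.085, 0.139], [-0.082, 0.996, 0.022], [-0.14, 0.01, -0.99]]
ft_force: [-0.1, 0.8, -1.4]
opening: 0.0854
```

Call:
{"fn": "jog_arm", "kwargs": {"series": [[0, 0, 0, 0, 0, 0, 1], [0, 0, 0, 0, 0, 0, 1], [0, 0, 0, 0, 0, 0, 1], [0, 0, 0, 0, 0, 0, 1], [0, 0, 0, 0, 0, 0, 1], [0, 0, 0, 0, 0, 0, 1], [0, 0, 0, 0, 0, 0, 1], [0, 0, 0, 0, 0, 0, 1], [0, 0, 0, 0, 0, 0, 1], [0, 0, 0, 0, 0, 0, 1]]}}

```text
time_s: 17.68
tcp_pos: [0.4551, 0.0716, 0.2987]
tool_rot: [[-0.987, -0.085, 0.139], [-0.082, 0.996, 0.022], [-0.14, 0.01, -0.99]]
ft_force: [-0.4, -0.3, 0.1]
opening: 0.0853
```

```bash
cat > swing.py <<'E'
from h import *
import sys
# track skimmer bar + head in side view, several frames
fr=[]
for i in range(8):
    im,d=vision.capture('side'); hsv=cv2.cvtColor(im,cv2.COLOR_RGB2HSV)
    sub=np.zeros(im.shape[:2],bool); sub[150:215,325:385]=1
    m=(hsv[...,0]<14)&(hsv[...,1]>110)&(hsv[...,2]<175)&(hsv[...,2]>50)&sub
    n,l,st,ce=cv2.connectedComponentsWithStats(m.astype(np.uint8)); k=1+np.argmax(st[1:,4]); 
    v,u=np.nonzero(l==k); fr.append((round(u.mean(),2),round(v.mean(),2),len(u)))
print(bot.observe()['time_s'],fr)
save(sys.argv[1],cv2.resize(im[110:280,310:430],None,fx=4,fy=4-.6,interpolation=cv2.INTER_CUBIC))
E
python3 swing.py s14
```

```text
18.0833 [(np.float64(377.95), np.float64(157.12), 213), (np.float64(378.03), np.float64(157.13), 211), (np.float64(378.03), np.float64(157.13), 211), (np.float64(378.14), np.float64(157.19), 208), (np.float64(378.25), np.float64(157.23), 205), (np.float64(378.25), np.float64(157.23), 205), (np.float64(378.25), np.float64(157.23), 205), (np.float64(378.25), np.float64(157.23), 205)]
```

View pics/s14.png

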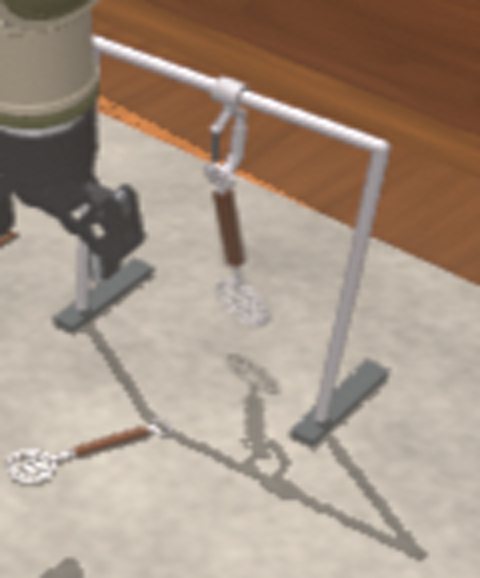

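Skimmer hangs on the hook, gate shut behind it, still swinging. I'll tighten the tracking mask.

```bash
sed -i 's/sub\[150:215,325:385\]/sub[160:215,345:385]/' swing.py; sed -i 's/range(8)/range(14)/' swing.py; python3 swing.py s15
```

```text
18.7833 [(np.float64(379.63), np.float64(162.57), 67), (np.float64(379.63), np.float64(162.57), 67), (np.float64(379.63), np.float64(162.57), 67), (np.float64(379.63), np.float64(162.57), 67), (np.float64(379.63), np.float64(162.57), 67), (np.float64(379.63), np.float64(162.57), 67), (np.float64(379.63), np.float64(162.57), 67), (np.float64(379.63), np.float64(162.57), 67), (np.float64(379.63), np.float64(162.57), 67), (np.float64(379.63), np.float64(162.57), 67), (np.float64(379.63), np.float64(162.57), 67), (np.float64(379.63), np.float64(162.57), 67), (np.float64(379.63), np.float64(162.57), 67), (np.float64(379.63), np.float64(162.57), 67)]
```

View pics/s15.png

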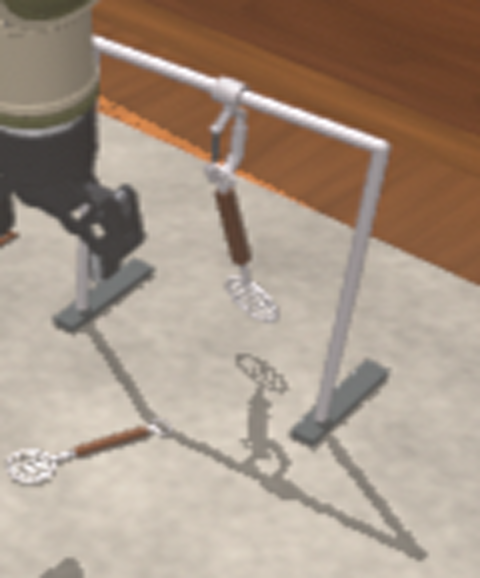

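```bash
sed -i 's/sub\[160:215,345:385\]/sub[166:215,340:374]/' swing.py;  sed -i 's/range(14)/range(20)/;s/round(u.mean(),2),round(v.mean(),2)/round(float(u.mean()),2),round(float(v.mean()),2)/' swing.py; python3 swing.py s16
```

```text
19.7833 [(365.5, 169.0, 6), (364.71, 169.57, 7), (363.33, 169.5, 6), (362.25, 172.94, 16), (360.89, 172.78, 18), (358.67, 177.17, 36), (357.31, 179.33, 49), (356.85, 180.17, 53), (357.4, 180.17, 47), (359.09, 177.6, 35), (360.34, 177.91, 32), (362.33, 175.33, 21), (363.5, 171.0, 10), (364.64, 171.45, 11), (365.22, 170.78, 9), (365.44, 170.67, 9), (365.08, 171.58, 12), (364.43, 172.57, 7), (363.45, 170.82, 11), (361.89, 173.72, 18)]
```

```bash
cat > swing2.py <<'E'
from h import *
import sys
fr=[]
for i in range(int(sys.argv[2])):
    im,d=vision.capture('side'); hsv=cv2.cvtColor(im,cv2.COLOR_RGB2HSV)
    m=np.zeros(im.shape[:2],np.uint8); m[168:215,340:374]=1
    m&=((hsv[...,0]<18)&(hsv[...,1]>90)&(hsv[...,2]<140)).astype(np.uint8)
    u=np.nonzero(m)[1]; fr.append(float(u.mean()) if len(u)>3 else np.nan)
fr=np.array(fr);t=bot.observe()['time_s']
print(t,[ (round(float(np.nanmin(c)),1),round(float(np.nanmax(c)),1)) for c in np.array_split(fr,max(1,len(fr)//20))])
save(sys.argv[1],cv2.resize(im[110:280,310:430],None,fx=4,fy=4-.6,interpolation=cv2.INTER_CUBIC))
E
python3 swing2.py s17 160
```

```text
Still running in the background as job /tmp/bash_jobs.1000/0458f9d1787b (pid 1911). You'll get a notice when it ends.
```

Edit , replacing
```

```
with
```

```

```bash
cat /tmp/bash_jobs.1000/0458f9d1787b/*; uptime
```

```text
1911
1910 (bash) R 246 246 246 0 -1 4194368 97 0 0 0 0 0 0 0 20 0 1 0 114596 6152192 744 18446744073709551615 94536724107264 94536724830473 140723769642304 0 0 0 0 3670016 1132560123 0 0 0 17 2 0 0 0 0 0 94536725022448 94536725046392 94537420410880 140723769646206 140723769646221 140723769646221 140723769647086 0
 09:05:57 up 29 min,  0 users,  load average: 1.75, 1.65, 1.19
```

Edit , replacing
```

```
with
```

```

```bash
cat /tmp/bash_jobs.1000/0458f9d1787b/{stdout,stderr}; ps aux|grep -c swing2; ps aux | grep swing2 | head -3; ls pics | tail -3
```

```text
2
agent     2064  0.0  0.0   4308  2616 ?        S    09:11   0:00 grep swing2
w4.png
w5.png
wrist0.png
```

Edit , replacing
```

```
with
```

```

```bash
cat /tmp/bash_jobs.1000/0458f9d1787b/{stdout,stderr}
```

```text
27.7833 [(357.7, 366.0), (358.9, 365.2), (359.8, 364.6), (360.2, 363.9), (360.6, 363.2), (360.8, 363.1), (361.2, 363.0), (361.4, 362.6)]
```

View pics/s17.png

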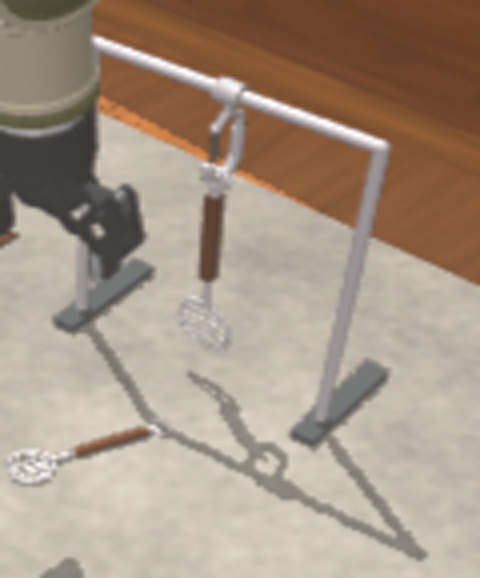

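Call:
{"fn": "jog_arm", "kwargs": {"series": [[0, 0, 0, 0, 0, 0, 1], [0, 0, 0, 0, 0, 0, 1], [0, 0, 0, 0, 0, 0, 1], [0, 0, 0, 0, 0, 0, 1], [0, 0, 0, 0, 0, 0, 1], [0, 0, 0, 0, 0, 0, 1], [0, 0, 0, 0, 0, 0, 1], [0, 0, 0, 0, 0, 0, 1], [0, 0, 0, 0, 0, 0, 1], [0, 0, 0, 0, 0, 0, 1]]}}

```text
time_s: 28.62
tcp_pos: [0.4551, 0.0716, 0.2987]
tool_rot: [[-0.987, -0.085, 0.139], [-0.082, 0.996, 0.022], [-0.14, 0.01, -0.99]]
ft_force: [-0.3, 0.1, 0.4]
opening: 0.0854
```

Call:
{"fn": "jog_arm", "kwargs": {"series": [[0, 0, 0, 0, 0, 0, 1], [0, 0, 0, 0, 0, 0, 1], [0, 0, 0, 0, 0, 0, 1], [0, 0, 0, 0, 0, 0, 1], [0, 0, 0, 0, 0, 0, 1], [0, 0, 0, 0, 0, 0, 1], [0, 0, 0, 0, 0, 0, 1], [0, 0, 0, 0, 0, 0, 1], [0, 0, 0, 0, 0, 0, 1], [0, 0, 0, 0, 0, 0, 1]]}}

```text
time_s: 29.45
tcp_pos: [0.4551, 0.0716, 0.2987]
tool_rot: [[-0.987, -0.085, 0.139], [-0.082, 0.996, 0.022], [-0.14, 0.01, -0.99]]
ft_force: [-0.8, 0.5, 0.5]
opening: 0.0856
```

Call:
{"fn": "jog_arm", "kwargs": {"series": [[0, 0, 0, 0, 0, 0, 1], [0, 0, 0, 0, 0, 0, 1], [0, 0, 0, 0, 0, 0, 1], [0, 0, 0, 0, 0, 0, 1], [0, 0, 0, 0, 0, 0, 1], [0, 0, 0, 0, 0, 0, 1], [0, 0, 0, 0, 0, 0, 1], [0, 0, 0, 0, 0, 0, 1], [0, 0, 0, 0, 0, 0, 1], [0, 0, 0, 0, 0, 0, 1]]}}

```text
time_s: 30.28
tcp_pos: [0.4552, 0.0716, 0.2987]
tool_rot: [[-0.987, -0.085, 0.139], [-0.082, 0.996, 0.022], [-0.14, 0.01, -0.99]]
ft_force: [-0.1, 0.0, -0.8]
opening: 0.0852
```

Call:
{"fn": "jog_arm", "kwargs": {"series": [[0, 0, 0, 0, 0, 0, 1], [0, 0, 0, 0, 0, 0, 1], [0, 0, 0, 0, 0, 0, 1], [0, 0, 0, 0, 0, 0, 1], [0, 0, 0, 0, 0, 0, 1], [0, 0, 0, 0, 0, 0, 1], [0, 0, 0, 0, 0, 0, 1], [0, 0, 0, 0, 0, 0, 1], [0, 0, 0, 0, 0, 0, 1], [0, 0, 0, 0, 0, 0, 1]]}}

```text
time_s: 31.12
tcp_pos: [0.4551, 0.0716, 0.2987]
tool_rot: [[-0.987, -0.085, 0.139], [-0.082, 0.996, 0.022], [-0.14, 0.01, -0.99]]
ft_force: [0.3, 0.9, -0.2]
opening: 0.0855
```

Call:
{"fn": "jog_arm", "kwargs": {"series": [[0, 0, 0, 0, 0, 0, 1], [0, 0, 0, 0, 0, 0, 1], [0, 0, 0, 0, 0, 0, 1], [0, 0, 0, 0, 0, 0, 1], [0, 0, 0, 0, 0, 0, 1], [0, 0, 0, 0, 0, 0, 1], [0, 0, 0, 0, 0, 0, 1], [0, 0, 0, 0, 0, 0, 1], [0, 0, 0, 0, 0, 0, 1], [0, 0, 0, 0, 0, 0, 1]]}}

```text
time_s: 31.95
tcp_pos: [0.4551, 0.0716, 0.2987]
tool_rot: [[-0.987, -0.085, 0.139], [-0.082, 0.996, 0.022], [-0.14, 0.01, -0.99]]
ft_force: [1.0, -0.2, 0.6]
opening: 0.0854
```

Call:
{"fn": "jog_arm", "kwargs": {"series": [[0, 0, 0, 0, 0, 0, 1], [0, 0, 0, 0, 0, 0, 1], [0, 0, 0, 0, 0, 0, 1], [0, 0, 0, 0, 0, 0, 1], [0, 0, 0, 0, 0, 0, 1], [0, 0, 0, 0, 0, 0, 1], [0, 0, 0, 0, 0, 0, 1], [0, 0, 0, 0, 0, 0, 1], [0, 0, 0, 0, 0, 0, 1], [0, 0, 0, 0, 0, 0, 1]]}}

```text
time_s: 32.78
tcp_pos: [0.4551, 0.0716, 0.2987]
tool_rot: [[-0.987, -0.085, 0.139], [-0.082, 0.996, 0.022], [-0.14, 0.01, -0.99]]
ft_force: [-0.1, -0.2, 0.6]
opening: 0.0849
```

```bash
python3 swing2.py s18 20; python3 -c "
from h import *
im,d=vision.capture('scene');save('c18',im);save('c18z',cv2.resize(im[190:310,240:320],None,fx=6,fy=5,interpolation=cv2.INTER_CUBIC))
im,d=vision.capture('side');save('s18z',cv2.resize(im[125:215,330:390],None,fx=6,fy=6,interpolation=cv2.INTER_CUBIC))"
```

```text
33.7833 [(361.9, 362.0)]
```

View pics/s18z.png

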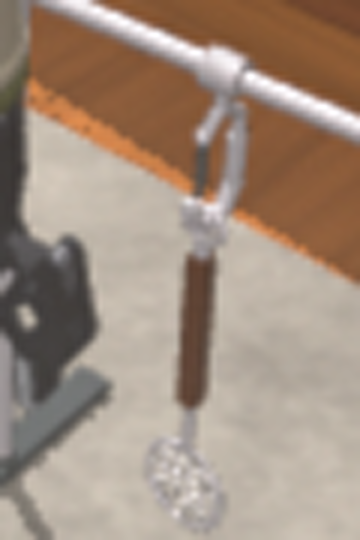

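View pics/c18z.png

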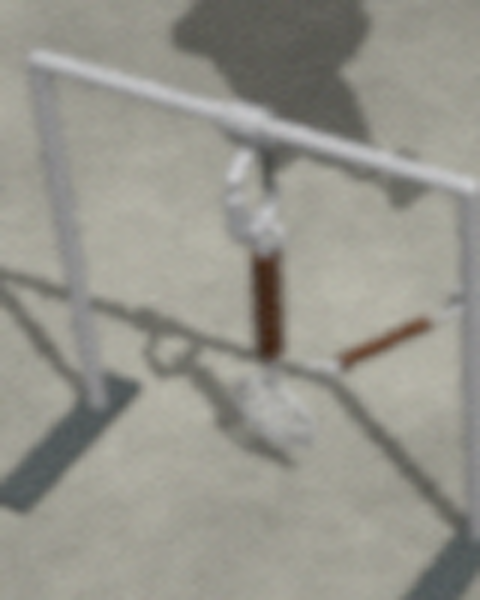

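View pics/c18.png

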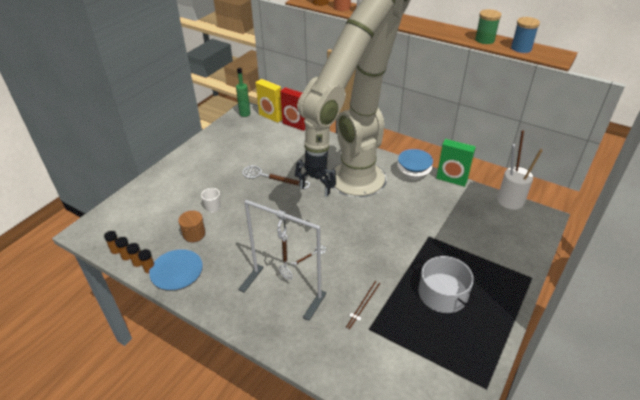

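```bash
python3 - <<'E'
from h import *
np.set_printoptions(precision=4,suppress=True)
S=lambda u,v:(330+u/6-.4,125+v/6-.4)
C=lambda u,v:(240+u/6-.4,190+v/5-.4)
P=[tri(ray('side',*S(*a)),ray('scene',*C(*b))) for a,b in [((203,222),(258,226)),((201,255),(266,252)),((192,405),(269,357)),((187,483),(275,418))]]
for p in P: print(p[0],np.round(p[1],4))
d=P[2][0]-P[1][0];print(np.degrees(np.arccos(-d[2]/np.linalg.norm(d))))
d=P[3][0]-P[0][0];print(np.degrees(np.arccos(-d[2]/np.linalg.norm(d))))
print('seat est',nose(0)+np.array([.016,.0014,-.016]))
E
```

```text
[0.6567 0.0788 0.257 ] [0.003 0.003]
[0.6571 0.0804 0.2338] [0.0012 0.0012]
[0.6576 0.0757 0.128 ] [0.0014 0.0014]
[0.6594 0.0756 0.0655] [0.0005 0.0005]
2.59094956946799
1.248400450211043
seat est [0.6531 0.0786 0.262 ]
```

Ring centre is about 6 mm from the seat and the skimmer is within 3° of vertical. The swing is under 0.1 px, the gate looks shut, and the robot is clear. Handing in.

```bash
python3 -c "
from cell import bot
print(bot.hand_in())"
```

```text
the job is handed in; nothing more can be done
None
```

The middle-sized skimmer is hanging on the snap hook with the gate shut behind its ring. I handed the job in at about 34 s; the hand-in gave no verdict.

**What I did:** I gripped the wooden handle, lifted it and pushed the ring against the gate with the skimmer tilted about 23° up. The ring went over the nose, I lowered it, and the gate closed. The wrist could not tilt the skimmer to vertical, so I eased the handle down to about 52° through a loose 20 N grip. Then I let go, backed off and waited for the swing to die away.

**Last checks:**
- **Position:** the ring centre measured about 6 mm from the estimated seat, which comes from the measured rail and nose plus the given dimensions.
- **Angle:** the skimmer hung 1–3° from vertical.
- **Swing:** it moved at most 0.1 px over the last second I watched.
- **Gate:** it looks shut in the side view. I had no direct reading of the gate angle.
- **Forces:** the wrist readings between moves, after contact with the hook, stayed below 5 N.
- **Other things:** the canister, cup, saucepan and chopsticks look unmoved in the scene view. I compared by eye and did not measure them. The robot was well clear of the stand.

**What went less well:** the first grip was too shallow, so I opened up and gripped again about 7 mm lower. Two-view measurements of the hook nose disagreed by up to about 15 mm, because the scene and side cameras see it at low resolution. I relied on the wrist-camera measurement instead.

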